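Tuck instrument cassettes under the hold-down arm and plug in the interlock

ROBOT

A 7-joint arm with a two-finger parallel gripper is mounted at the origin on the work surface. World frame = base frame: x ahead of the robot, y to its left, z up, the work surface at z = 0. Lengths are in m, angles in rad, forces in N, time in s.
With the tool pointing down it reaches from about 0.4 to 0.9 m from the base axis. Payload 5.6 kg.
Tool frame: the origin (TCP) lies midway between the tips of the shut fingers; the grasp point (between the pads) lies 19 mm behind it; z points along the fingers, y is the line along which they close (so a half turn about z gives the same grasp; the last joint's range is limited). The gripper opens to 92 mm and grips with 3 to 60 N. Pads are 20 mm wide; open, the fingers measure 128 mm over their backs; the gripper's body (75 mm by 189 mm) begins 69 mm behind the grasp point.
Start: joints at [1.102, 0.468, -0.012, 1.603, 0.006, 1.071, -0.056], TCP at [0.268, -0.592, 0.215] pointing down, gripper open.
Joint ranges: [-2.53, 2.53], [-0.31, 2.02], [-1.57, 1.55], [0.28, 2.44], [-1.29, 4.43], [0.15, 1.84], [-2.92, 2.92]. Speed limits (rad/s): [2.57, 2.57, 3.14, 3.14, 3.14, 3.14, 3.14].

INTERFACE

Orientations are given as [roll, pitch, yaw] about the fixed x, y, z axes, in that order (R = Rz(yaw) Ry(pitch) Rx(roll)).
In Python, from workcell import get_state, grab_frame, camera_info, job_done gives the robot as it stands.
- The arm moves only by the tool play_rows, never from a script. Its argument "motion" is a list of rows, each a list of 5 numbers: the opening, from 0 (shut) to 1 (fully open), then the shift along the tool's x, y, z in mm, then the turn about the tool's z in degrees. In form: [[fingers, x, y, z, roll], ...]. A call has 1 to 12 rows; each row is the pose to reach, as a shift and turn from the pose commanded when the call began, along the tool's axes at that moment; what a row does not reach only later rows make up. A row lasts 1/10 s, in which the tool goes at most 50 mm and 8.59 degrees, less where a joint would pass 70% of its speed; a pose out of reach is approached as far as the arm can. A call with a gripper value outside its range is refused whole. The fingers move at their own pace and stop on an object; the grip force is fixed at half the most. Time passes only in rows, so rows that repeat a pose let the fingers close. It gives the time, the measured TCP pose, the force, the opening and the grip force at its end, in the units of the state.
- get_state(): the state, without advancing time (a new reading comes with each control period).
- grab_frame(name): name is "scene" or "side" or "wrist"; returns (picture, depth): 480x640x3 uint8, blue, green, red; 480x640 float32, m along the optical axis (not along the pixel's ray), 0 where there is no reading.
- camera_info(name): a dict with "fx", "fy", "cx", "cy" (pixels), "rvec" (rotation vector, rad) and "tvec" (3), from world to camera coordinates, as OpenCV has them. Camera axes: x right, y down, z forward; pixel columns grow to the right and rows downward; lengths in m; the calibration is good to about 2 mm. The wrist camera is an equidistant fisheye: a pixel r from the principal point sees the ray r / f radians off the axis. A picture is of the moment at which its call begins: read the wrist's pose just before it. camera_info takes no time and is no camera call; for the wrist camera it gives the pose at the moment of the call.
- job_done(): hands the job in; it is judged then, once.
The state is a dict: "time": time; "q": joint angles; "joint_vel": joint speeds; "effort": joint torques, N m; "tcp_pos": TCP position; "tool_rot": TCP orientation; "wrist_force": force on the tool from outside, world axes, zero at the start; "ft_torque": the same for the moment, N m; "gripper_width": finger opening in m; "finger_force": force on a finger pad.
Only numpy, scipy, OpenCV 4.12 (cv2) and the standard library are available. Lean on these libraries where they do the work, as an engineer would, in place of code of your own. Each camera call takes 0.05 s, during which the arm holds its last target. There are 200 camera calls.

TASK

First pull the yellow interlock block out of the black control box and stand it upright on the counter to one side; only then load the drying cradle: lay every instrument cassette in it in one flat pile, right side up and lengthwise between the side guides, each tucked under the weighted hold-down arm and pushed fully home against the back stop. With the whole pile held down, plug the interlock fully back into its socket, and leave everything released and at rest, without disturbing the bottle, the green pan or the red box.

Things in the scene. Friction and masses are not known exactly. Their poses are not given: they have to be found in the camera images.
- cassette_1: instrument cassette, a flat rigid blue box 140 x 60 x 18 mm (x, y, z), 0.13 to 0.23 kg, with dark slots on its top; origin at the centre of its underside, z up, x along its length (either end may lead). May be absent
- cassette_2: instrument cassette, a flat rigid green box 140 x 60 x 18 mm (x, y, z), 0.13 to 0.23 kg, with dark slots on its top; origin at the centre of its underside, z up, x along its length (either end may lead). May be absent
- cassette_3: instrument cassette, a flat rigid orange box 140 x 60 x 18 mm (x, y, z), 0.13 to 0.23 kg, with dark slots on its top; origin at the centre of its underside, z up, x along its length (either end may lead). May be absent
- cassette_4: instrument cassette, a flat rigid white box 140 x 60 x 18 mm (x, y, z), 0.13 to 0.23 kg, with dark slots on its top; origin at the centre of its underside, z up, x along its length (either end may lead). May be absent
- cradle: fixed, base plate 250 x 100 x 8 mm; origin under its centre, z up. Cassettes slide in along its +x at y = 0, on the plate, to a stop with its face at x = 30 mm (posts at |y| 14 to 34 mm). Side guides, inner faces at y = +-33 mm, 4 mm thick, run from x = -32 to 32 mm, flared outwards from x = -50 to -32; stop and guides reach z = 90 mm, open nearer the robot. A bracket at x = 105 mm carries the arm
- seat (a point): where the origin of the lowest cassette lies when fully home against the stop (cradle x = -40, y = 0, z = 8 mm, on the plate's top; the cassette's near end is then at x = -110 mm); axes as the cradle's. Each further cassette lies 18 mm higher at the same x, y
- nose (a point): centre of the arm's nose, a cross bar of 6 mm radius, 44 mm long, that rests on the pile 32 to 37 mm short of the stop. From it a steel lip, 44 mm wide, 50 long, slopes up towards the robot, at 24 degrees (arm down) to 57 (on four): a cassette pushed in along +x, 1 to 4 mm above what it goes onto, runs under the lip and lifts the arm. A red weight lies on the arm
- hold_arm (a joint): angle of the weighted hold-down arm (rad): 0 = down, nose underside at z = 16 mm (8 mm above the plate); grows as the nose rises, about 0.09, 0.25, 0.40 and 0.57 on one to four cassettes, at most 0.9. Hinge at cradle x = 105 mm, z = 45 mm, 112 mm beyond the nose when down. Falls by its own weight, presses with about 1.5 to 2.3 N, does not stay up
- plug: interlock block plug, at the start seated in the socket of the control box: yellow head 56 x 46 mm (x, y), from z = 22 to 58 mm, over a steel prong 44 x 34 mm (x, y) and 22 mm long; origin at the centre of the prong's underside, z up; about 0.14 kg
- socket_box: fixed black control box 110 x 100 x 45 mm (x, y, z); origin at the centre of its underside; a green lamp at the -x side of its top
- socket_box_hole0 (a point): centre of the mouth of the rectangular socket in the box's top (z = 45 mm), 46.5 x 36.5 mm (x, y), 27 mm deep, axes as the box's. The plug goes in prong down, its x along the socket's x either way round, until its head lies flush on the box's top (plug origin 22 mm below the mouth)
- mat: fixed thin blue mat 280 x 340 x 2 mm on which the cassettes lie at the start; origin at the centre of its underside
- disinfectant: bystander: loose white bottle, 70 mm diameter, 170 mm tall; origin at the centre of its underside
- case_pan: bystander: loose open green pan 80 x 120 x 35 mm; origin at the centre of its underside
- bur_box: bystander: loose upright red box 45 x 80 x 70 mm; origin at the centre of its underside

How it is judged:
By the outcome, as a careful person would: the job done as asked, in the order asked, and still so for the second after the job is handed in, with the robot touching nothing.
Of cassette_1, cassette_2, cassette_3, cassette_4 only 3 to 4 are there at a start; the rules pass over those that are not, and their reading is None.
At some moment in a run one of cassette_1, cassette_2, cassette_3, cassette_4 may be knocked a few centimetres aside while the robot is not near it.
It also fails if it takes over 210 s, if anything falls off the work surface, if the arm or the gripper's body presses on something with over 40 N, if the wrist force passes 120 N, or if a joint passes its speed limit or range.

## Working session

There is one attempt and no reset: what is moved stays moved. The work goes in short steps, Python scripts to look and compute and a tool call to move; the robot and the scene stay as the last step left them, time stands still between calls to the robot, and variables do not carry over. Pictures are saved under pics/ and viewed, at most 17 in all, crops included, and the job is handed in when it is done.

Besides the shell and the picture viewer there is one more tool, called as name(argument=value, ...), one argument or row to a line, values as JSON. play_rows: Moves the arm, as the interface text tells. Its arguments: {"type":"object","properties":{"motion":{"type":"array","items":{"type":"array","items":{"type":"number"}}}},"required":["motion"]}

```bash
mkdir -p pics; ls; cat > h.py <<'E'
import numpy as np, cv2
from workcell import *
def cam(n):
    c=camera_info(n); R=cv2.Rodrigues(np.array(c['rvec'],float))[0]; return c,R,np.array(c['tvec'],float).ravel()
def pts(n,d,ci=None):
    "world xyz of every pixel"
    c,R,t=ci or cam(n); v,u=np.mgrid[:480,:640]
    x=(u-c['cx'])/c['fx'];y=(v-c['cy'])/c['fy']
    if n=='wrist':
        r=np.hypot(x,y)+1e-9; k=np.tan(np.minimum(r,1.5))/r; x,y=x*k,y*k
    P=np.stack([x*d,y*d,d],-1)
    return (P-t)@R
E
python3 - <<'E'
from h import *
s=get_state();print({k:np.round(v,3).tolist() for k,v in s.items()})
for n in ['scene','side','wrist']:
    ci=cam(n);im,d=grab_frame(n);cv2.imwrite(f'pics/{n}0.png',im);np.savez(f'{n}0.npz',im=im,d=d,P=pts(n,d,ci))
    print(n,ci[0]['fx'],ci[0]['fy'],np.round(-ci[1].T@ci[2],3),np.round(ci[1],2).tolist())
E
```

```text
pics
{'time': 0.0, 'q': [1.102, 0.468, -0.012, 1.604, 0.006, 1.071, -0.056], 'joint_vel': [0.002, -0.003, 0.001, -0.002, 0.001, -0.001, 0.001], 'effort': [-0.001, -52.059, -0.013, -24.376, -0.057, 0.017, 0.0], 'tcp_pos': [0.268, -0.591, 0.214], 'tool_rot': [-3.14, 0.0, 0.426], 'wrist_force': [0.34, 0.706, -0.788], 'ft_torque': [-0.005, -0.002, 0.029], 'finger_force': 0.0, 'gripper_width': 0.092}
scene 483.1046154628346 483.1046154628346 [ 1.146 -0.451  1.056] [[0.69, 0.73, 0.01], [0.59, -0.55, -0.59], [-0.43, 0.41, -0.8]]
side 561.5674977192962 561.5674977192962 [ 0.408 -0.766  0.933] [[0.97, -0.23, -0.02], [-0.18, -0.71, -0.69], [0.15, 0.67, -0.73]]
wrist 371.64829954431775 371.64829954431775 [ 0.336 -0.562  0.383] [[0.41, -0.91, -0.0], [-0.88, -0.4, 0.27], [-0.24, -0.11, -0.96]]
```

View pics/scene0.png

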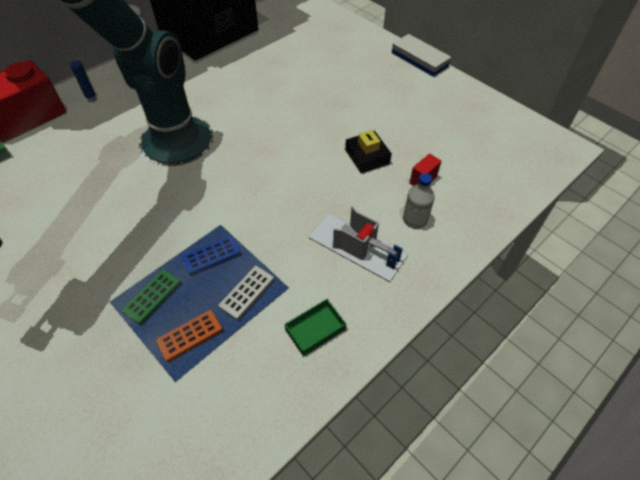

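View pics/side0.png

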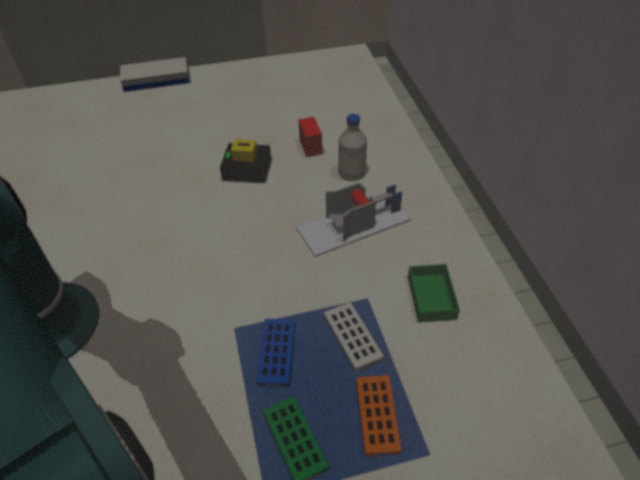

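The scene view shows four cassettes slots-up on the mat: blue (211,253), green (152,297), white (246,292) and orange (190,335). It also shows the box with the yellow plug at (368,148), the cradle at (358,245), the pan at (316,327), the bottle at (418,203) and the red box at (425,170). The side view agrees. Next I'll measure.

```bash
cat >> h.py <<'E'
HS={'blue':((100,120,90),(125,255,255)),'green':((45,80,50),(80,255,255)),'orange':((5,150,120),(16,255,255)),'white':((0,0,150),(40,60,255)),'yellow':((20,120,90),(35,255,255)),'red':((0,150,60),(4,255,255)),'black':((0,0,0),(180,255,55))}
def rect(im,P,col,zlo,zhi,box,ring=0):
    m=cv2.inRange(cv2.cvtColor(im,cv2.COLOR_BGR2HSV),*[np.array(a) for a in HS[col]])>0
    m&=(P[...,2]>zlo)&(P[...,2]<zhi)&(P[...,0]>box[0])&(P[...,0]<box[1])&(P[...,1]>box[2])&(P[...,1]<box[3])
    m=cv2.morphologyEx(m.astype(np.uint8),cv2.MORPH_CLOSE,np.ones((3,3)))
    n,l,st,_=cv2.connectedComponentsWithStats(m)
    if n<2: return None
    i=1+st[1:,4].argmax(); q=P[l==i]; z=np.median(q[:,2])
    q=q[q[:,2]>zlo]
    (c,(w,h),a)=cv2.minAreaRect((q[:,:2]*1000).astype(np.float32))
    if w<h: w,h,a=h,w,a+90
    a=(a+90)%180-90
    return dict(c=np.round(c,1).tolist(),wh=(round(w,1),round(h,1)),a=round(a,1),z=round(float(z)*1000,1),n=len(q),top=round(float(np.percentile(q[:,2],95))*1000,1))
E
python3 - <<'E'
from h import *
for n in ['scene','side']:
    f=np.load(n+'0.npz');im,P=f['im'],f['P']
    print(n)
    B=(.1,1.2,-1,.6)
    for c,lo,hi in [('blue',.012,.03),('green',.012,.03),('orange',.008,.03),('white',.012,.03),('yellow',.06,.1),('red',.05,.09),('black',.035,.06),('green',.03,.05)]:
        print(c,rect(im,P,c,lo,hi,B))
    for p in ([(331,215),(405,262),(390,280),(309,238),(368,148),(368,232),(348,245),(316,327),(360,150),(418,203)] if n=='scene' else [(297,232),(314,254),(410,220),(244,150),(360,198),(352,215),(432,290),(228,155),(350,155)]):
        print(p,np.round(P[p[1],p[0]],3))
f=np.load('side0.npz');im=f['im'];cv2.imwrite('pics/c1.png',cv2.resize(im[90:330,190:490],None,fx=2.6,fy=2.5,interpolation=cv2.INTER_CUBIC))
E
```

```text
scene
blue {'c': [788.5, -280.6], 'wh': (781.6, 139.6), 'a': -15.8, 'z': 19.4, 'n': 881, 'top': 23.0}
green {'c': [773.1, -366.9], 'wh': (751.1, 146.6), 'a': -1.6, 'z': 19.7, 'n': 1276, 'top': 23.1}
orange {'c': [856.8, -387.8], 'wh': (591.6, 138.0), 'a': -8.5, 'z': 19.7, 'n': 958, 'top': 22.8}
white {'c': [594.9, -182.6], 'wh': (136.3, 57.6), 'a': -77.8, 'z': 19.6, 'n': 553, 'top': 23.3}
yellow {'c': [468.1, 379.2], 'wh': (60.8, 45.4), 'a': -20.0, 'z': 80.1, 'n': 206, 'top': 84.4}
red {'c': [872.8, 1.2], 'wh': (1054.5, 65.1), 'a': -62.3, 'z': 69.0, 'n': 317, 'top': 72.6}
black {'c': [817.4, 2.0], 'wh': (1111.4, 132.3), 'a': -47.2, 'z': 44.1, 'n': 574, 'top': 48.6}
green {'c': [779.9, -125.5], 'wh': (120.6, 80.4), 'a': 80.5, 'z': 33.7, 'n': 219, 'top': 37.1}
(331, 215) [0.561 0.138 0.01 ]
(405, 262) [ 0.799  0.176 -0.001]
(390, 280) [0.812 0.102 0.009]
(309, 238) [0.575 0.043 0.005]
(368, 148) [0.486 0.359 0.065]
(368, 232) [0.703 0.128 0.08 ]
(348, 245) [0.681 0.082 0.045]
(316, 327) [ 0.776 -0.118  0.001]
(360, 150) [0.464 0.35  0.048]
(418, 203) [0.74  0.272 0.108]
side
blue {'c':
[... 254 characters left out ...]
 'n': 104, 'top': 23.7}
white None
yellow {'c': [421.5, -178.7], 'wh': (1172.8, 60.6), 'a': 85.8, 'z': 81.6, 'n': 220, 'top': 85.0}
red {'c': [541.7, -150.9], 'wh': (1257.1, 50.2), 'a': 80.1, 'z': 70.7, 'n': 274, 'top': 74.3}
black {'c': [407.4, -169.8], 'wh': (1185.5, 123.4), 'a': 84.2, 'z': 45.2, 'n': 687, 'top': 48.9}
green {'c': [745.0, -140.2], 'wh': (130.6, 60.0), 'a': -66.1, 'z': 34.5, 'n': 172, 'top': 37.5}
(297, 232) [0.544 0.128 0.001]
(314, 254) [0.567 0.049 0.005]
(410, 220) [0.81  0.102 0.001]
(244, 150) [0.463 0.363 0.078]
(360, 198) [0.689 0.116 0.085]
(352, 215) [0.661 0.08  0.074]
(432, 290) [ 0.783 -0.109  0.005]
(228, 155) [0.422 0.396 0.045]
(350, 155) [0.709 0.273 0.083]
```

View pics/c1.png

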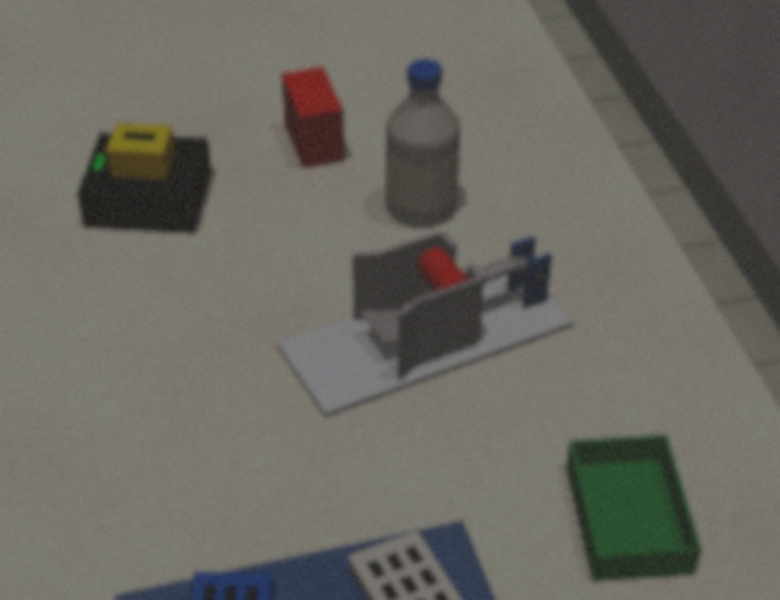

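The crop shows the plate corners at (278,347), (328,413) and (572,323), and the plug's long side parallel to the box. The lamp is on the box's left (-x) side.

```bash
cat >> h.py <<'E'
def ray(n,uv,z,ci=None):
    c,R,t=ci or cam(n); uv=np.atleast_2d(np.array(uv,float))
    x=(uv[:,0]-c['cx'])/c['fx'];y=(uv[:,1]-c['cy'])/c['fy']
    k=1
    if n=='wrist': r=np.hypot(x,y)+1e-9; k=np.tan(r)/r
    D=np.stack([x*k,y*k,np.ones(len(uv))],1)@R; o=-R.T@t
    return o+D*((z-o[2])/D[:,2])[:,None]
def top(n,im,d,col,z,box,ci=None,tol=.008):
    "rectangle of a coloured top face at height z (m), rays onto the plane"
    ci=ci or cam(n); P=pts(n,d,ci)
    m=cv2.inRange(cv2.cvtColor(im,cv2.COLOR_BGR2HSV),*[np.array(a) for a in HS[col]])>0
    ok=(np.abs(P[...,2]-z)<tol)&(P[...,0]>box[0])&(P[...,0]<box[1])&(P[...,1]>box[2])&(P[...,1]<box[3])
    m=cv2.morphologyEx((m&ok).astype(np.uint8),cv2.MORPH_CLOSE,np.ones((5,5)))
    m=cv2.morphologyEx(m,cv2.MORPH_OPEN,np.ones((2,2)))
    k,l,st,_=cv2.connectedComponentsWithStats(m)
    if k<2: return None
    i=1+st[1:,4].argmax(); v,u=np.nonzero(l==i)
    q=ray(n,np.stack([u,v],1),z,ci)[:,:2]*1000
    c,(w,h),a=cv2.minAreaRect(q.astype(np.float32))
    if w<h: w,h,a=h,w,a+90
    return np.round(c,1).tolist(),(round(w,1),round(h,1)),round((a+90)%180-90,1),len(q)
MAT=(.15,.8,-.75,-.08)
def look(cols=('blue','green','orange','white'),z=.020,box=MAT):
    for n in ['scene','side']:
        im,d=grab_frame(n)
        for c in cols: print(n,c,top(n,im,d,c,z,box))
E
python3 - <<'E'
from h import *
for n in ['scene','side']:
    f=np.load(n+'0.npz');im,d=f['im'],f['d']
    for c in ['blue','green','orange','white']: print(n,c,top(n,im,d,c,.020,MAT))
    print('plug',top(n,im,d,'yellow',.081,(.3,.7,.2,.6)))
    print('box',top(n,im,d,'black',.045,(.3,.7,.2,.6)))
    print('redbox',top(n,im,d,'red',.07,(.3,.8,.25,.6)))
    print('pan',top(n,im,d,'green',.035,(.6,.9,-.3,.1)))
print(np.round(ray('scene',[(331,215),(309,238),(390,280),(407,263)],.008)*1000,1))
print(np.round(ray('side',[(297,229),(316,255),(410,219)],.008)*1000,1))
# plate/guide points by depth
for n in ['scene','side']:
    P=np.load(n+'0.npz')['P']; q=P.reshape(-1,3)
    q=q[(q[:,0]>.5)&(q[:,0]<.85)&(q[:,1]>.0)&(q[:,1]<.21)&(q[:,2]>.03)]*1000
    for lo,hi in [(30,60),(60,95)]:
        r=q[(q[:,2]>lo)&(q[:,2]<hi)]; print(n,len(r),np.round(cv2.minAreaRect(r[:,:2].astype(np.float32))[0],1),np.round(cv2.minAreaRect(r[:,:2].astype(np.float32))[1:][0],1),cv2.minAreaRect(r[:,:2].astype(np.float32))[2])
E
```

```text
scene blue ([448.7, -183.2], (139.1, 58.9), 74.3, 1039)
scene green ([450.6, -357.8], (138.6, 61.7), -76.7, 1289)
scene orange ([597.8, -348.2], (137.1, 56.8), 80.1, 1356)
scene white ([598.5, -182.6], (134.8, 54.7), -78.3, 933)
plug ([473.7, 376.2], (55.7, 46.0), -20.2, 205)
box ([475.1, 374.6], (114.5, 101.9), -18.9, 565)
redbox ([653.4, 424.6], (85.7, 45.6), -87.1, 302)
pan ([810.8, -180.4], (27.0, 10.7), 52.2, 33)
side blue ([442.1, -182.7], (136.8, 56.8), 74.3, 1091)
side green ([442.2, -360.3], (140.9, 59.8), -76.9, 2852)
side orange ([600.7, -288.9], (51.7, 9.8), -4.7, 82)
side white None
plug ([465.3, 373.1], (55.9, 44.3), -14.6, 249)
box ([465.0, 369.8], (109.2, 104.2), -19.1, 666)
redbox ([643.3, 422.9], (76.2, 42.1), -89.5, 273)
pan ([747.1, -142.1], (131.4, 60.8), -66.8, 194)
[[559.9 138.7   8. ]
 [576.1  41.6   8. ]
 [811.5 102.3   8. ]
 [807.5 172.    8. ]]
[[545.2 131.4   8. ]
 [569.8  42.5   8. ]
 [807.7  98.3   8. ]]
scene 690 [708.6 133.7] [171.3  91.8] 19.30795669555664
scene 800 [711.7 127.2] [167.4  89. ] 14.184024810791016
side 892 [708.7 124.3] [172.4  90.5] 10.605616569519043
side 1117 [709.1 128.6] [168.6  93.9] 12.789119720458984
```

```bash
cat >> h.py <<'E'
def go(*targets):
    "targets (x,y,z mm, yaw deg) -> tool shifts from the present pose"
    s=get_state(); p=np.array(s['tcp_pos'])*1000; r,pi,w=s['tool_rot']
    from scipy.spatial.transform import Rotation as Q
    R=Q.from_euler('xyz',s['tool_rot']).as_matrix()
    print('at',np.round(p,1),'rot',np.round(np.degrees(s['tool_rot']),2),'q7',round(s['q'][6],2),'t',round(s['time'],1),'w',round(s['gripper_width']*1000,1),'F',np.round(s['wrist_force'],1))
    for t in targets:
        dl=R.T@(np.array(t[:3])-p); turn=-((t[3]-np.degrees(w)+180)%360-180)
        print(t,'->',np.round(dl,1),'turn',round(turn,1),'rows>=',int(max(np.ceil(np.linalg.norm(dl)/50),np.ceil(abs(turn)/8.59))))
E
python3 - <<'E'
from h import *
go((480,-150,240,48),(450,360,240,72))
E
```

```text
at [ 268.3 -591.6  213.9] rot [-1.7992e+02  1.0000e-02  2.4390e+01] q7 -0.06 t 0.1 w 91.8 F [-0.5 -0.  -0.2]
(480, -150, 240, 48) -> [ 375.2 -314.7  -25.7] turn -23.6 rows>= 10
(450, 360, 240, 72) -> [ 558.5 -791.6  -25.1] turn -47.6 rows>= 20
```

play_rows(
  motion=[
    [1,375,-315,-26,-24],
    [1,375,-315,-26,-24],
    [1,375,-315,-26,-24],
    [1,375,-315,-26,-24],
    [1,375,-315,-26,-24],
    [1,375,-315,-26,-24],
    [1,375,-315,-26,-24],
    [1,375,-315,-26,-24],
    [1,375,-315,-26,-24],
    [1,375,-315,-26,-24],
    [1,375,-315,-26,-24],
    [1,375,-315,-26,-24],
  ],
)

```text
time: 1.35
tcp_pos: [0.4799, -0.1497, 0.2404]
tool_rot: [-3.141, 0.0, 0.847]
wrist_force: [-0.4, -1.4, -1.3]
gripper_width: 0.092
finger_force: 0.0
```

```bash
python3 - <<'E'
from h import *
go((450,360,240,72))
E
```

```text
at [ 479.9 -149.7  240.4] rot [-1.7999e+02  3.0000e-02  4.8520e+01] q7 -0.57 t 1.4 w 92.0 F [-0.4 -1.4 -1.3]
(450, 360, 240, 72) -> [ 3.62e+02 -3.60e+02  3.00e-01] turn -23.5 rows>= 11
```

play_rows(
  motion=[
    [1,362,-360,0,-23.5],
    [1,362,-360,0,-23.5],
    [1,362,-360,0,-23.5],
    [1,362,-360,0,-23.5],
    [1,362,-360,0,-23.5],
    [1,362,-360,0,-23.5],
    [1,362,-360,0,-23.5],
    [1,362,-360,0,-23.5],
    [1,362,-360,0,-23.5],
    [1,362,-360,0,-23.5],
    [1,362,-360,0,-23.5],
    [1,362,-360,0,-23.5],
  ],
)

```text
time: 2.55
tcp_pos: [0.4511, 0.3597, 0.2398]
tool_rot: [-3.141, 0.001, 1.256]
wrist_force: [0.1, 0.1, -0.1]
gripper_width: 0.0915
finger_force: 0.0
```

```bash
python3 - <<'E'
from h import *
ci=cam('wrist');im,d=grab_frame('wrist');cv2.imwrite('pics/w1.png',im);np.savez('w1.npz',im=im,d=d)
print('plug',top('wrist',im,d,'yellow',.081,(.3,.7,.2,.6),ci,.015))
print('box',top('wrist',im,d,'black',.045,(.3,.7,.2,.6),ci,.015))
im,d=grab_frame('scene');print('plug',top('scene',im,d,'yellow',.081,(.3,.7,.2,.6)))
go()
E
```

```text
plug ([465.3, 381.5], (54.4, 44.8), -19.2, 2614)
box ([465.5, 380.8], (109.3, 99.8), -19.2, 7386)
plug ([476.1, 389.1], (48.4, 20.2), -20.2, 55)
at [452.2 356.8 239.8] rot [1.7998e+02 1.3000e-01 7.1720e+01] q7 -1.28 t 2.6 w 91.9 F [ 0.5  0.8 -1.2]
```

View pics/w1.png

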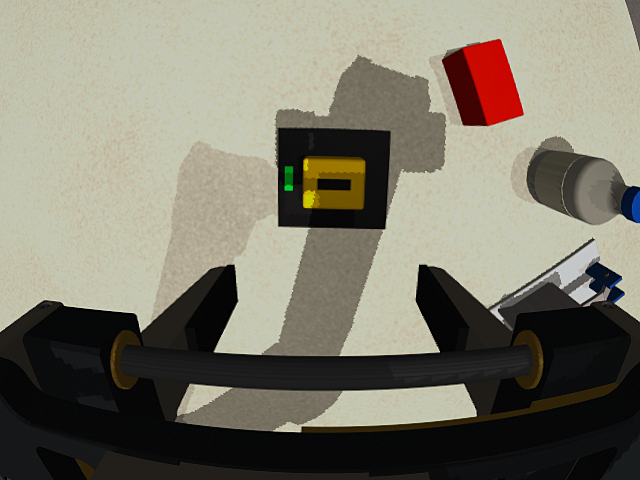

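The wrist view shows the plug at (333,183) with its slot, lamp on the left and the box square around it. The arm was still settling, so I'll measure again now that it's at rest.

```bash
python3 - <<'E'
from h import *
for i in range(4):
    ci=cam('wrist');im,d=grab_frame('wrist')
    print('plug',top('wrist',im,d,'yellow',.081,(.3,.7,.2,.6),ci,.015),'box',top('wrist',im,d,'black',.045,(.3,.7,.2,.6),ci,.015))
go((468,375,240,-19.2+90))
E
```

```text
plug ([465.4, 381.5], (54.8, 45.2), -18.9, 2634) box ([465.3, 381.1], (109.8, 99.5), -19.4, 7456)
plug ([465.4, 381.3], (54.4, 45.3), -19.0, 2616) box ([465.5, 381.0], (109.4, 99.6), -19.3, 7432)
plug ([465.4, 381.4], (54.3, 45.2), -19.0, 2600) box ([465.6, 381.0], (109.5, 99.6), -19.3, 7429)
plug ([465.2, 381.6], (54.8, 44.4), -18.3, 2620) box ([465.4, 381.0], (109.4, 99.7), -18.9, 7389)
at [452.2 357.4 240.6] rot [1.7995e+02 5.0000e-02 7.1710e+01] q7 -1.28 t 2.9 w 91.8 F [-0.5 -0.3  0.4]
(468, 375, 240, 70.8) -> [21.7  9.5  0.6] turn 0.9 rows>= 1
```

play_rows(
  motion=[
    [1,24,8,0,0.9],
    [1,24,8,60,0.9],
    [1,24,8,110,0.9],
    [1,24,8,110,0.9],
    [1,24,8,110,0.9],
  ],
)

```text
time: 3.35
tcp_pos: [0.4658, 0.3784, 0.1295]
tool_rot: [-3.14, 0.003, 1.238]
wrist_force: [0.7, -0.0, -0.2]
gripper_width: 0.0916
finger_force: 0.0
```

```bash
python3 - <<'E'
from h import *
go()
for i in range(3):
    ci=cam('wrist');im,d=grab_frame('wrist')
    print('plug',top('wrist',im,d,'yellow',.081,(.3,.7,.2,.6),ci,.015),'box',top('wrist',im,d,'black',.045,(.3,.7,.2,.6),ci,.015))
cv2.imwrite('pics/w2.png',im)
go((465.4,381.4,130,71))
E
```

```text
at [465.8 378.4 129.5] rot [-1.799e+02  1.600e-01  7.094e+01] q7 -1.39 t 3.4 w 91.6 F [ 0.7 -0.  -0.2]
plug ([465.6, 382.6], (54.9, 44.4), -19.0, 5337) box ([465.5, 382.2], (109.8, 101.0), -19.2, 13166)
plug ([465.6, 382.5], (54.9, 44.8), -19.2, 5216) box ([465.6, 382.3], (109.8, 101.0), -19.1, 12852)
plug ([465.4, 382.2], (54.6, 45.0), -19.7, 5091) box ([465.4, 382.2], (109.9, 100.8), -19.4, 12747)
at [467.5 380.9 133.3] rot [179.87  -0.21  70.97] q7 -1.39 t 3.5 w 91.7 F [-0.2  0.4 -0.5]
(465.4, 381.4, 130, 71) -> [-0.3 -2.1  3.3] turn -0.0 rows>= 1
```

View pics/w2.png

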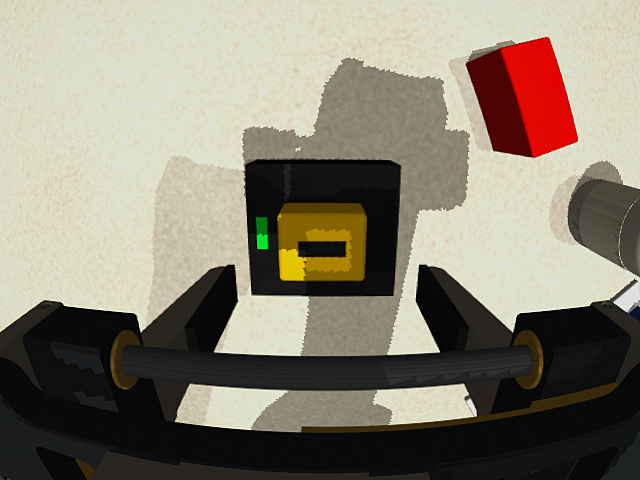

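The wrist view has the plug centred between the fingers at (322,247), so the wrist camera is consistent with the TCP. The fixed cameras are biased by several mm, so I'll trust the wrist one. The plug also measures 55 x 45 mm at box yaw -19, as it should. Grasping and pulling.

play_rows(
  motion=[
    [1,2,-1,40,0],
    [1,2,-1,70,0],
    [1,2,-1,81,0],
    [1,2,-1,81,0],
    [0,2,-1,81,0],
    [0,2,-1,81,0],
    [0,2,-1,81,0],
    [0,2,-1,81,0],
    [0,2,-1,81,0],
    [0,2,-1,71,0],
    [0,2,-1,61,0],
    [0,2,-1,51,0],
  ],
)

```text
time: 4.7
tcp_pos: [0.4659, 0.3821, 0.0805]
tool_rot: [3.142, -0.0, 1.239]
wrist_force: [-0.1, 0.7, -1.4]
gripper_width: 0.0559
finger_force: 30.0
```

```bash
cat >> h.py <<'E'
import json,os
def setc(x,y,z,w): json.dump([x,y,z,w],open('cmd.json','w'))
def mv(dx,dy,dz,turn=0):
    "log a played final row"
    x,y,z,w=json.load(open('cmd.json')); c,s=np.cos(np.radians(w)),np.sin(np.radians(w))
    setc(x+dx*c+dy*s,y+dx*s-dy*c,z-dz,w-turn)
def to(*targets):
    x,y,z,w=json.load(open('cmd.json')); c,s=np.cos(np.radians(w)),np.sin(np.radians(w))
    st=get_state(); print('cmd',np.round([x,y,z,w],1),'meas',np.round(np.array(st['tcp_pos'])*1000,1),round(np.degrees(st['tool_rot'][2]),1),'q7',round(st['q'][6],2),'t',round(st['time'],1),'w',round(st['gripper_width']*1000,1),'F',np.round(st['wrist_force'],1))
    for t in targets:
        a,b=t[0]-x,t[1]-y; turn=-((t[3]-w+180)%360-180)
        print(t,'->',np.round([a*c+b*s,a*s-b*c,z-t[2],turn],1))
E
python3 - <<'E'
from h import *
setc(465.7,379.8,131,71); mv(2,-1,51); to((300,420,160,71),(340,300,160,71))
E
```

```text
cmd [465.4 382.   80.   71. ] meas [465.9 382.1  80.5] 71.0 q7 -1.43 t 4.7 w 55.9 F [-0.1  0.7 -1.4]
(300, 420, 160, 71) -> [ -17.9 -168.8  -80.     0. ]
(340, 300, 160, 71) -> [-118.4  -91.9  -80.     0. ]
```

play_rows(
  motion=[
    [0,0,0,-30,0],
    [0,-45,6,-30,0],
    [0,-90,13,-30,0],
    [0,-133,19,-30,0],
    [0,-133,19,10,0],
    [0,-133,19,40,0],
    [0,-133,19,50,0],
    [0,-133,19,52.5,0],
    [0,-133,19,52.5,0],
  ],
)

```text
time: 5.6
tcp_pos: [0.4408, 0.2509, 0.028]
tool_rot: [3.141, -0.001, 1.24]
wrist_force: [-0.1, 0.8, -1.7]
gripper_width: 0.0555
finger_force: 30.0
```

play_rows(
  motion=[
    [1,0,0,0,0],
    [1,0,0,0,0],
    [1,0,0,0,0],
    [1,0,0,0,0],
    [1,0,0,-30,0],
    [1,0,0,-80,0],
    [1,0,0,-120,0],
    [1,0,0,-160,0],
    [1,0,0,-160,0],
  ],
)

```text
time: 6.5
tcp_pos: [0.4433, 0.2522, 0.1923]
tool_rot: [3.134, -0.007, 1.239]
wrist_force: [-0.6, 0.0, 0.2]
gripper_width: 0.0915
finger_force: 0.0
```

```bash
python3 - <<'E'
from h import *
mv(-133,19,52.5); mv(0,0,-160)
im,d=grab_frame('side');cv2.imwrite('pics/s2.png',im)
look(); to((560,40,230,14),(560,40,230,194))
E
```

```text
scene blue ([448.9, -183.1], (138.9, 59.2), 74.4, 1041)
scene green ([451.3, -357.9], (139.3, 62.8), -76.5, 1284)
scene orange ([597.9, -348.3], (137.1, 56.9), 80.3, 1360)
scene white ([598.5, -182.8], (135.3, 54.9), -78.5, 1083)
side blue ([442.5, -182.8], (136.9, 58.2), 74.4, 1307)
side green ([442.2, -360.4], (140.9, 59.9), -77.1, 2848)
side orange ([590.7, -349.9], (135.0, 55.2), 80.3, 1103)
side white None
cmd [440.1 250.1 187.5  71. ] meas [440.2 249.6 186.6] 71.0 q7 -1.16 t 6.7 w 91.4 F [-0.8  0.6  0.1]
(560, 40, 230, 14) -> [-159.6  181.8  -42.5   57. ]
(560, 40, 230, 194) -> [-159.6  181.8  -42.5 -123. ]
```

View pics/s2.png

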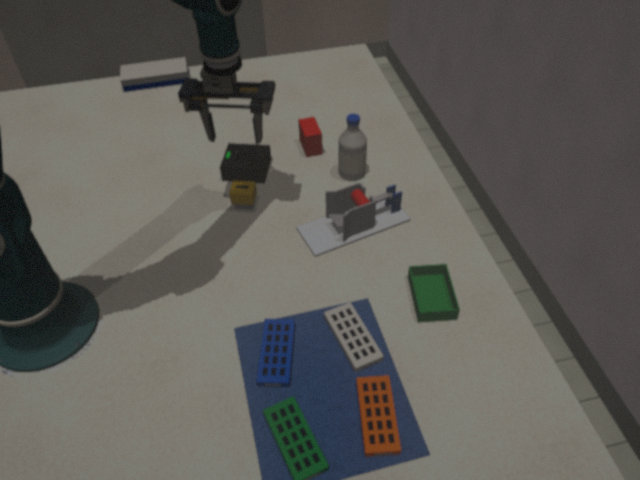

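The side view shows the plug standing upright at (243,193) in front of the box. Everything else is unchanged. Now a wrist view of the cradle.

play_rows(
  motion=[
    [1,-45,50,-43,8],
    [1,-90,100,-43,16],
    [1,-130,150,-43,24],
    [1,-160,182,-43,32],
    [1,-160,182,-43,40],
    [1,-160,182,-43,48],
    [1,-160,182,-43,57],
    [1,-160,182,-43,57],
    [1,-160,182,-43,57],
    [1,-160,182,-43,57],
  ],
)

```text
time: 7.65
tcp_pos: [0.56, 0.04, 0.2293]
tool_rot: [-3.141, 0.001, 0.248]
wrist_force: [-0.2, -0.3, 0.0]
gripper_width: 0.0916
finger_force: 0.0
```

```bash
python3 - <<'E'
from h import *
mv(-160,182,-43,57); to()
grab_frame('side')
ci=cam('wrist');im,d=grab_frame('wrist');cv2.imwrite('pics/w3.png',im)
np.savez('w3.npz',im=im,d=d,rv=ci[0]['rvec'],tv=ci[0]['tvec'],P=pts('wrist',d,ci))
E
```

```text
cmd [560.1  39.5 230.5  14. ] meas [560.   40.  229.3] 14.2 q7 -1.59 t 7.7 w 91.6 F [-0.2 -0.3  0. ]
```

View pics/w3.png

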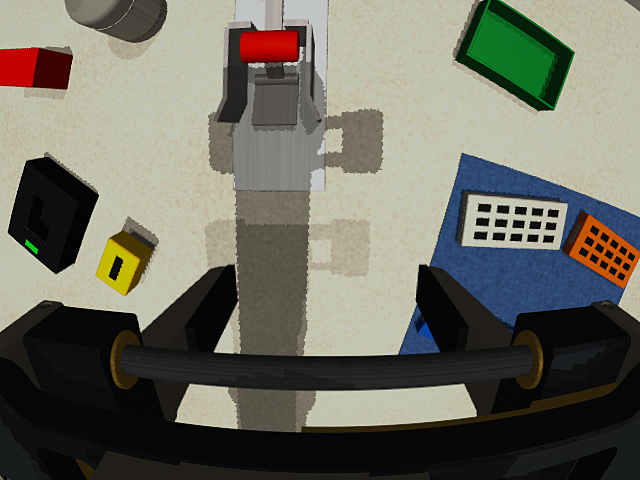

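The wrist view shows the plate's near corners at (234,190) and (325,191), with the right edge running up to about (327,5). The guides are at u = 232 and 312, with the lip between them.

```bash
python3 - <<'E'
from h import *
f=np.load('w3.npz');im,P=f['im'],f['P'];c=camera_info('wrist')
ci=(c,cv2.Rodrigues(f['rv'])[0],f['tv'].ravel())
g=cv2.cvtColor(im,cv2.COLOR_BGR2GRAY).astype(int)
for v in (150,160,170,180): # plate side edges
    print(v,np.argsort(-np.abs(np.diff(g[v,215:345])))[:4]+215)
for u in (250,280,310,320): print('u',u,np.argsort(-np.abs(np.diff(g[170:210,u])))[:3]+170)
q=ray('wrist',[(233.5,190),(325.5,191),(325.5,160),(326,130),(326.5,80),(233.5,160)],.008,ci)*1000
print(np.round(q,1)); m=(q[0]+q[1])/2; e=q[1]-q[0]; print('mid near',m,'width',np.linalg.norm(e),'yaw',np.degrees(np.arctan2(e[0],-e[1])))
# guide tops
Q=P[(P[...,0]>.6)&(P[...,0]<.75)&(P[...,1]>.04)&(P[...,1]<.19)&(P[...,2]>.084)&(P[...,2]<.096)]*1000
for yaw in (13,14,15):
    a=np.radians(yaw);ex=np.array([np.cos(a),np.sin(a)]);ey=np.array([-ex[1],ex[0]])
    o=m[:2]+125*ex; l=(Q[:,:2]-o); X,Y=l@ex,l@ey
    s=(X>-28)&(X<30)
    L=Y[s&(Y>28)&(Y<45)];Rr=Y[s&(Y<-28)&(Y>-45)]
    print(yaw,'origin',np.round(o,1),'guides y',len(L),len(Rr),np.percentile(L,[5,50,95]) if len(L) else '',np.percentile(Rr,[5,50,95]) if len(Rr) else '', 'slopeL',np.polyfit(X[s&(Y>28)&(Y<45)],L,1) if len(L)>3 else '','slopeR',np.polyfit(X[s&(Y<-28)&(Y>-45)],Rr,1) if len(Rr)>3 else '')
E
```

```text
150 [341 317 325 316]
160 [325 323 233 231]
170 [215 341 325 314]
180 [233 309 325 323]
u 250 [189 190 197]
u 280 [191 190 189]
u 310 [186 172 171]
u 320 [191 189 201]
[[546.1 139.8   8. ]
 [568.7  42.4   8. ]
 [600.8  50.5   8. ]
 [631.7  57.8   8. ]
 [683.1  70.2   8. ]
 [578.1 146.5   8. ]]
mid near [557.38084606  91.08474078   8.        ] width 100.04071820403003 yaw 13.077946726649934
13 origin [679.2 119.2] guides y 421 366 [33.96375377 35.79391615 38.24555523] [-35.46905107 -33.54477709 -31.50435664] slopeL [-1.91391010e-02  3.58963924e+01] slopeR [ 1.30318831e-02 -3.35040651e+01]
14 origin [678.7 121.3] guides y 406 374 [31.92321948 33.68303032 36.2291007 ] [-37.85940448 -35.54203215 -33.72441928] slopeL [-2.03451608e-02  3.38651563e+01] slopeR [ 8.00719530e-03 -3.55888844e+01]
15 origin [678.1 123.4] guides y 403 390 [29.59435375 31.55464038 34.17845439] [-40.25686368 -37.74313756 -32.13253506] slopeL [-0.03320216 31.73791106] slopeR [ 2.26497989e-02 -3.75157135e+01]
```

```bash
python3 - <<'E'
from h import *
to((602,-236,170,102))
E
```

```text
cmd [560.1  39.5 230.5  14. ] meas [560.2  39.9 229.7] 14.1 q7 -1.59 t 7.8 w 91.9 F [-0.4 -0.4 -0.7]
(602, -236, 170, 102) -> [-26.  277.5  60.5 -88. ]
```

play_rows(
  motion=[
    [1,-5,40,0,-8],
    [1,-10,80,0,-16],
    [1,-15,120,20,-24],
    [1,-20,160,40,-32],
    [1,-26,200,60,-40],
    [1,-26,240,60,-48],
    [1,-26,277,60,-56],
    [1,-26,277,60,-64],
    [1,-26,277,60,-72],
    [1,-26,277,60,-80],
    [1,-26,277,60,-88],
    [1,-26,277,60,-88],
  ],
)

```text
time: 8.95
tcp_pos: [0.6021, -0.2356, 0.1698]
tool_rot: [3.142, -0.001, 1.781]
wrist_force: [-0.4, -0.3, -0.3]
gripper_width: 0.0917
finger_force: 0.0
```

```bash
cat >> h.py <<'E'
def wl(col,z=.020,box=MAT,off=-40,zt=6,save=None):
    "wrist look at a cassette; prints centre, size, axis, and the shifts to the grasp pose"
    grab_frame('wrist'); r=[]
    for i in range(3):
        ci=cam('wrist'); im,d=grab_frame('wrist'); t=top('wrist',im,d,col,z,box,ci,.012); print(t); r.append(t)
    if save: cv2.imwrite(save,im)
    w=json.load(open('cmd.json'))[3]
    a=np.median([t[2] for t in r]); c=np.median([t[0] for t in r],0)
    a=w+((a-w+90)%180-90)
    g=c+off*np.array([np.cos(np.radians(a)),np.sin(np.radians(a))])
    print('centre',c,'axis',a); to((round(g[0],1),round(g[1],1),zt,round(a,1)))
E
python3 - <<'E'
from h import *
mv(-26,277,60,-88); wl('white',save='pics/w4.png')
E
```

```text
([586.5, -147.5], (67.1, 58.5), -78.3, 3637)
([586.5, -147.6], (67.1, 58.5), -78.4, 3630)
([586.5, -147.6], (67.1, 58.5), -78.3, 3626)
centre [ 586.5 -147.6] axis 101.69999999999999
cmd [ 601.8 -235.5  170.5  102. ] meas [ 602.2 -235.6  170.1] 101.9 q7 0.24 t 9.2 w 91.8 F [-0.7 -0.4 -0.5]
(np.float64(594.6), np.float64(-186.8), 6, np.float64(101.7)) -> [ 49.2   3.  164.5   0.3]
```

View pics/w4.png

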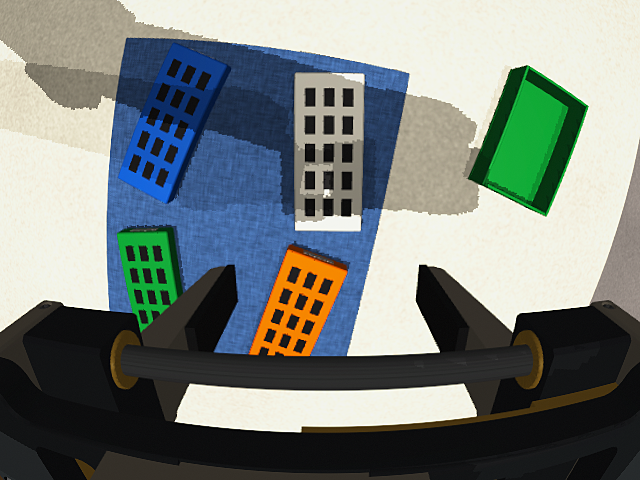

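The wrist view shows the white cassette at (330,150), partly in shadow, so the mask was cut short. I'll widen the white mask and rely on depth.

```bash
echo "HS['white']=((0,0,45),(180,90,255))" >> h.py; python3 - <<'E'
from h import *
wl('white')
print(np.round(ray('wrist',[(295.5,231.5),(361.5,231.5),(364,73),(295,72)],.020)*1000,1))
E
```

```text
([593.0, -182.3], (138.7, 59.6), -78.7, 8627)
([593.0, -182.3], (138.8, 59.6), -78.7, 8632)
([593.0, -182.2], (138.8, 59.6), -78.6, 8627)
centre [ 593.  -182.3] axis 101.30000000000001
cmd [ 601.8 -235.5  170.5  102. ] meas [ 602.2 -235.4  170.1] 102.0 q7 0.24 t 9.3 w 92.4 F [-0.1 -0.   0.7]
(np.float64(600.8), np.float64(-221.5), 6, np.float64(101.3)) -> [ 13.9   1.9 164.5   0.7]
[[ 578.  -256.6   20. ]
 [ 635.8 -244.3   20. ]
 [ 607.2 -107.8   20. ]
 [ 549.8 -119.3   20. ]]
```

play_rows(
  motion=[
    [1,14,2,50,0.7],
    [1,14,2,100,0.7],
    [1,14,2,140,0.7],
    [1,14,2,160,0.7],
    [1,14,2,164,0.7],
    [1,14,2,164,0.7],
    [0,14,2,164,0.7],
    [0,14,2,164,0.7],
    [0,14,2,164,0.7],
    [0,14,2,164,0.7],
    [0,14,2,140,0.7],
    [0,14,2,90,0.7],
  ],
)

```text
time: 10.55
tcp_pos: [0.5978, -0.2208, 0.0768]
tool_rot: [-3.134, -0.004, 1.768]
wrist_force: [0.6, -0.0, -1.5]
gripper_width: 0.0596
finger_force: 30.0
```

```bash
cat >> h.py <<'E'
CR=np.array([679.,120.3]);CY=13.5
def cr(X,Y,z):
    a=np.radians(CY); return (round(CR[0]+X*np.cos(a)-Y*np.sin(a),1),round(CR[1]+X*np.sin(a)+Y*np.cos(a),1),z,CY)
E
python3 - <<'E'
from h import *
mv(14,2,90,.7); to(cr(-220,0,60),cr(-220,0,14),cr(-80,0,14))
E
```

```text
cmd [ 600.9 -221.4   80.5  101.3] meas [ 597.8 -220.8   76.8] 101.3 q7 0.16 t 10.6 w 59.6 F [ 0.6 -0.  -1.5]
(np.float64(465.1), np.float64(68.9), 60, 13.5) -> [311.3 -76.3  20.5  87.8]
(np.float64(465.1), np.float64(68.9), 14, 13.5) -> [311.3 -76.3  66.5  87.8]
(np.float64(601.2), np.float64(101.6), 14, 13.5) -> [316.7  63.6  66.5  87.8]
```

play_rows(
  motion=[
    [0,28,-7,-10,8],
    [0,60,-15,-10,16],
    [0,92,-23,-10,24],
    [0,124,-31,-10,32],
    [0,156,-39,-10,40],
    [0,190,-47,-10,48],
    [0,220,-55,-10,56],
    [0,250,-63,-10,64],
    [0,280,-70,-10,72],
    [0,311,-76,-10,80],
    [0,311,-76,0,87.8],
    [0,311,-76,10,87.8],
  ],
)

```text
time: 11.75
tcp_pos: [0.4657, 0.0696, 0.0702]
tool_rot: [3.141, -0.001, 0.237]
wrist_force: [0.1, -0.4, -1.7]
gripper_width: 0.0595
finger_force: 30.0
```

```bash
python3 - <<'E'
from h import *
mv(311,-76,10,87.8)
grab_frame('wrist')
ci=cam('wrist');im,d=grab_frame('wrist');cv2.imwrite('pics/w5.png',im)
np.savez('w5.npz',im=im,d=d)
c=json.load(open('cmd.json'))
print('held',top('wrist',im,d,'white',.084,(.4,.62,0,.16),ci,.006)) 
to(cr(-220,0,14),cr(-150,0,14),cr(-80,0,14))
E
```

```text
held ([504.8, 76.0], (135.4, 59.9), 13.7, 29120)
cmd [465.4  68.7  70.5  13.5] meas [464.8  68.1  68.9] 13.7 q7 -1.72 t 11.8 w 59.7 F [-0.5 -0.6 -1.4]
(np.float64(465.1), np.float64(68.9), 14, 13.5) -> [-0.3 -0.3 56.5 -0. ]
(np.float64(533.1), np.float64(85.3), 14, 13.5) -> [69.7 -0.4 56.5 -0. ]
(np.float64(601.2), np.float64(101.6), 14, 13.5) -> [139.7  -0.3  56.5  -0. ]
```

View pics/w5.png

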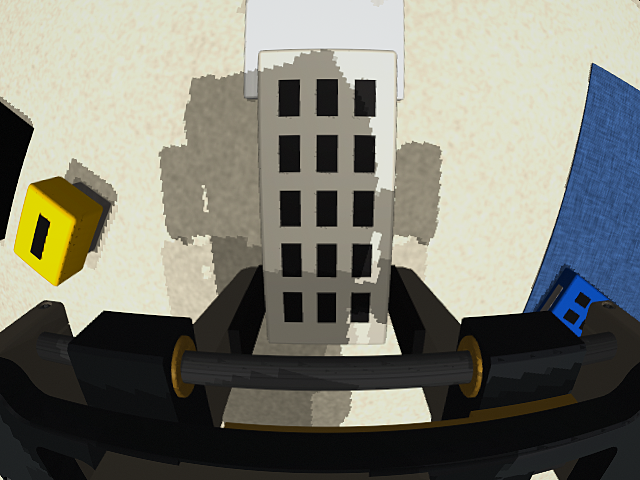

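The cassette is held straight, with its leading end at v = 50, centred near u = 328, and the plate's near corners at (245,99) and (405,100). A quick lateral check follows.

```bash
python3 - <<'E'
from h import *
a=np.radians(CY)
def loc(p): d=p[:,:2]-CR; return np.round(np.stack([d@[np.cos(a),np.sin(a)],d@[-np.sin(a),np.cos(a)]],1),1)
print('plate',loc(ray('wrist',[(245,99),(405,100)],.008)*1000).tolist())
print('cass',loc(ray('wrist',[(258.5,52),(395,52),(264,325),(389,325)],.084)*1000).tolist())
E
```

```text
plate [[-126.1, 49.2], [-126.5, -49.8]]
cass [[-112.6, 26.9], [-112.4, -29.5], [-236.4, 28.4], [-236.1, -31.7]]
```

```bash
python3 - <<'E'
from h import *
d=np.load('w5.npz')['d'];P=pts('wrist',d)
a=np.radians(CY)
for v in (56,70,120,170,220,270,330): q=np.median(P[v,268:385],0); D=q[:2]*1000-CR; print(v,np.round(q*1000,1),round(D@[np.cos(a),np.sin(a)],1))
e=P[90,248:256]; print(np.median(e,0))
to()
E
```

```text
56 [568.2  92.7  79.2] -114.1
70 [562.1  91.2  79.2] -120.4
120 [541.2  86.1  79.4] -142.0
170 [520.5  81.   79.9] -163.3
220 [499.1  75.8  80.1] -185.3
270 [476.3  70.2  80.3] -208.8
330 [445.   62.6  80.3] -241.0
[0.55120241 0.13597253 0.00828836]
cmd [465.4  68.7  70.5  13.5] meas [464.8  68.1  68.9] 13.7 q7 -1.72 t 11.8 w 59.7 F [-0.5 -0.6 -1.4]
```

play_rows(
  motion=[
    [0,0,-1.5,30,0],
    [0,0,-1.5,48,0],
    [0,0,-1.5,52,0],
    [0,0,-1.5,52,0],
    [0,20,-1.5,52,0],
    [0,40,-1.5,52,0],
    [0,55,-1.5,52,0],
    [0,65,-1.5,52,0],
    [0,75,-1.5,52,0],
    [0,85,-1.5,52,0],
  ],
)

```text
time: 12.85
tcp_pos: [0.547, 0.0893, 0.0177]
tool_rot: [3.141, 0.003, 0.235]
wrist_force: [-2.2, -0.5, -4.9]
gripper_width: 0.0596
finger_force: 30.0
```

play_rows(
  motion=[
    [0,10,0,0,0],
    [0,20,0,0,0],
    [0,30,0,0,0],
    [0,40,0,0,0],
    [0,48,0,0,0],
    [0,54,0,0,0],
    [0,57,0,0,0],
    [0,60,0,0,0],
    [0,60,0,0,0],
    [0,60,0,0,0],
  ],
)

```text
time: 13.85
tcp_pos: [0.6002, 0.1029, 0.0162]
tool_rot: [3.141, 0.014, 0.235]
wrist_force: [-14.7, -2.5, 0.2]
gripper_width: 0.0596
finger_force: 30.0
```

```bash
python3 - <<'E'
from h import *
mv(85,-1.5,52);mv(60,0,0)
grab_frame('wrist');to(cr(-77,0,18))
ci=cam('wrist');im,d=grab_frame('wrist');cv2.imwrite('pics/w6.png',im)
np.savez('w6.npz',im=im,d=d)
print(top('wrist',im,d,'white',.026,(.4,.75,0,.2),ci,.006))
E
```

```text
cmd [606.1 104.   18.5  13.5] meas [600.2 102.9  16.2] 13.5 q7 -1.74 t 13.9 w 59.4 F [-14.2  -2.4  -0.4]
(np.float64(604.1), np.float64(102.3), 18, 13.5) -> [-2.3  1.2  0.5 -0. ]
([628.9, 108.6], (119.7, 84.8), 12.9, 14418)
```

View pics/w6.png

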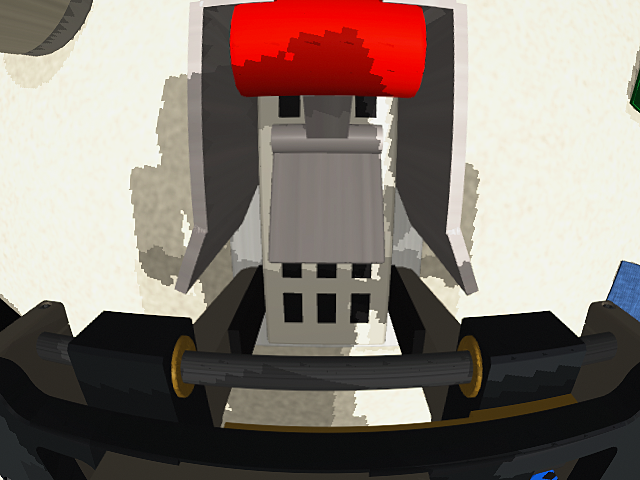

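The cassette went under the nose between the guides and stopped hard with 14 N at TCP X of about -81, so it's home. Releasing and lifting.

play_rows(
  motion=[
    [1,0,0,0,0],
    [1,-2,0,0,0],
    [1,-5,0,0,0],
    [1,-5,0,0,0],
    [1,-5,0,-20,0],
    [1,-30,0,-60,0],
    [1,-60,0,-100,0],
    [1,-60,0,-120,0],
    [1,-60,0,-120,0],
  ],
)

```text
time: 14.85
tcp_pos: [0.5505, 0.0903, 0.142]
tool_rot: [3.141, -0.008, 0.235]
wrist_force: [-0.5, -0.7, -0.2]
gripper_width: 0.0918
finger_force: 0.0
```

```bash
cat >> h.py <<'E'
def pile(n,save=None):
    "near end of top cassette n in cradle axes from depth: height profile along y=-20..20"
    grab_frame('wrist'); ci=cam('wrist'); im,d=grab_frame('wrist'); P=pts('wrist',d,ci)*1000
    if save: cv2.imwrite(save,im)
    a=np.radians(CY); D=P[...,:2]-CR; X=D@[np.cos(a),np.sin(a)];Y=D@[-np.sin(a),np.cos(a)]
    zt=8+18*n
    s=(np.abs(P[...,2]-zt)<6)&(np.abs(Y)<20)&(X>-160)&(X<-55); print('near end X',np.percentile(X[s],[0.5,2]),'top z',np.median(P[s][:,2]), 'n',s.sum())
    s=(np.abs(P[...,2]-zt)<6)&(X>-108)&(X<-65)&(np.abs(Y)<45); print('Y',np.percentile(Y[s],[1,99]))
E
python3 - <<'E'
from h import *
mv(-60,0,-120); pile(1); look(); to((600,-400,180,80))
E
```

```text
near end X [-111.11782941 -110.35061186] top z 25.67325445801918 n 3761
Y [-28.38226785  30.19882522]
scene blue ([449.0, -183.1], (138.9, 59.6), 74.4, 1045)
scene green ([451.2, -357.6], (138.5, 62.7), -76.5, 1286)
scene orange ([598.0, -348.3], (137.1, 57.0), 80.3, 1353)
scene white ([453.1, -364.7], (129.0, 64.7), -78.0, 865)
side blue ([442.5, -182.8], (137.1, 59.1), 74.3, 1395)
side green ([442.3, -360.0], (140.1, 59.8), -76.8, 2850)
side orange ([590.8, -350.1], (135.6, 55.6), 80.3, 1289)
side white ([749.3, -162.2], (107.5, 57.6), -53.9, 254)
cmd [547.7  90.  138.5  13.5] meas [547.8  89.8 136.9] 13.5 q7 -1.7 t 15.1 w 92.3 F [ 0.1  0.4 -0. ]
(600, -400, 180, 80) -> [-63.6 488.6 -41.5 -66.5]
```

play_rows(
  motion=[
    [1,-8,48,-31,-6],
    [1,-16,97,-31,-13],
    [1,-24,146,-31,-20],
    [1,-32,195,-31,-27],
    [1,-40,244,-31,-34],
    [1,-48,293,-31,-41],
    [1,-56,342,-31,-48],
    [1,-64,391,-31,-55],
    [1,-72,440,-31,-62],
    [1,-82,488,-31,-66.5],
    [1,-82,488,-31,-66.5],
    [1,-82,488,-31,-66.5],
  ],
)

```text
time: 16.25
tcp_pos: [0.5809, -0.4052, 0.1661]
tool_rot: [-3.138, -0.002, 1.392]
wrist_force: [0.1, 1.2, -0.8]
gripper_width: 0.092
finger_force: 0.0
```

```bash
python3 - <<'E'
from h import *
mv(-82,488,-31,-66.5); wl('orange')
E
```

```text
([591.7, -348.8], (138.2, 58.9), 80.4, 7947)
([591.6, -349.1], (138.7, 59.1), 80.5, 7888)
([591.6, -349.1], (138.3, 58.9), 80.4, 7976)
centre [ 591.6 -349.1] axis 80.4
cmd [ 581.9 -403.7  169.5   80. ] meas [ 583.  -401.1  168.6] 80.2 q7 0.19 t 16.4 w 92.0 F [-0.  -0.1 -1.2]
(np.float64(584.9), np.float64(-388.5), 6, np.float64(80.4)) -> [ 15.5   0.3 163.5  -0.4]
```

play_rows(
  motion=[
    [1,15.5,0,50,-0.4],
    [1,15.5,0,100,-0.4],
    [1,15.5,0,140,-0.4],
    [1,15.5,0,160,-0.4],
    [1,15.5,0,163.5,-0.4],
    [1,15.5,0,163.5,-0.4],
    [0,15.5,0,163.5,-0.4],
    [0,15.5,0,163.5,-0.4],
    [0,15.5,0,163.5,-0.4],
    [0,15.5,0,163.5,-0.4],
    [0,15.5,0,155,-0.4],
    [0,15.5,0,135,-0.4],
  ],
)

```text
time: 17.65
tcp_pos: [0.5833, -0.3876, 0.033]
tool_rot: [-3.138, -0.001, 1.403]
wrist_force: [0.1, 0.9, -1.7]
gripper_width: 0.0595
finger_force: 30.0
```

```bash
python3 - <<'E'
from h import *
mv(15.5,0,135,-.4); to(cr(-220,0,110),cr(-220,0,36),cr(-80,0,36))
E
```

```text
cmd [ 584.6 -388.4   34.5   80.4] meas [ 583.3 -387.6   33. ] 80.4 q7 0.13 t 17.6 w 59.5 F [ 0.1  0.9 -1.7]
(np.float64(465.1), np.float64(68.9), 110, 13.5) -> [ 431.  -194.1  -75.5   66.9]
(np.float64(465.1), np.float64(68.9), 36, 13.5) -> [ 431.  -194.1   -1.5   66.9]
(np.float64(601.2), np.float64(101.6), 36, 13.5) -> [485.9 -65.4  -1.5  66.9]
```

play_rows(
  motion=[
    [0,0,0,-30,0],
    [0,40,-18,-55,6],
    [0,83,-37,-75,13],
    [0,126,-56,-75,20],
    [0,169,-76,-75,27],
    [0,212,-95,-75,34],
    [0,255,-115,-75,41],
    [0,298,-134,-75,48],
    [0,341,-153,-75,55],
    [0,384,-173,-75,62],
    [0,420,-189,-75,66.9],
    [0,431,-194,-75,66.9],
  ],
)

```text
time: 18.85
tcp_pos: [0.4647, 0.0738, 0.1107]
tool_rot: [-3.14, -0.002, 0.241]
wrist_force: [0.0, 0.1, -1.9]
gripper_width: 0.0598
finger_force: 30.0
```

```bash
cat >> h.py <<'E'
def held(save=None):
    "held cassette: heights, leading end and sides relative to the commanded TCP, in tool x / cradle axes"
    grab_frame('wrist'); ci=cam('wrist'); im,d=grab_frame('wrist'); P=pts('wrist',d,ci)*1000
    if save: cv2.imwrite(save,im)
    x,y,z,w=json.load(open('cmd.json')); a=np.radians(w); D=P[...,:2]-[x,y]
    X=D@[np.cos(a),np.sin(a)];Y=D@[-np.sin(a),np.cos(a)]
    s=(P[...,2]>z+2)&(P[...,2]<z+22)&(X>-35)&(X<125)&(np.abs(Y)<40)
    for lo in (25,50,75,100):
        k=s&(X>lo)&(X<lo+10); print(lo,'top-TCP %.1f'%(np.median(P[k][:,2])-z),'Y',np.round(np.percentile(Y[k],[1,99]),1))
    print('lead',np.percentile(X[s],99.7))
E
python3 - <<'E'
from h import *
mv(431,-194,-75,66.9); held(); to(cr(-220,0,36))
E
```

```text
25 top-TCP 13.7 Y [-24.7  33.5]
50 top-TCP 13.7 Y [-24.6  33.5]
75 top-TCP 13.7 Y [-24.4  33.6]
100 top-TCP 13.5 Y [-24.2  34.1]
lead 110.82759769599183
cmd [465.2  68.9 109.5  13.5] meas [465.6  71.2 110.3] 13.8 q7 -1.67 t 18.9 w 59.5 F [-0.2  0.2 -2.1]
(np.float64(465.1), np.float64(68.9), 36, 13.5) -> [-0.1 -0.  73.5 -0. ]
```

```bash
python3 - <<'E'
from h import *
grab_frame('side');held(); to()
E
```

```text
25 top-TCP 12.9 Y [-30.9  27.2]
50 top-TCP 12.8 Y [-31.  27.]
75 top-TCP 12.7 Y [-31.1  27. ]
100 top-TCP 12.7 Y [-31.   27.2]
lead 110.82787884814793
cmd [465.2  68.9 109.5  13.5] meas [466.3  67.2 109.5] 13.4 q7 -1.67 t 19.1 w 59.8 F [-0.9 -0.2 -2.3]
```

play_rows(
  motion=[
    [0,0,-0.7,40,0],
    [0,0,-0.7,68,0],
    [0,0,-0.7,76,0],
    [0,0,-0.7,76,0],
    [0,20,-0.7,76,0],
    [0,40,-0.7,76,0],
    [0,55,-0.7,76,0],
    [0,65,-0.7,76,0],
    [0,75,-0.7,76,0],
    [0,85,-0.7,76,0],
  ],
)

```text
time: 20.1
tcp_pos: [0.5475, 0.0889, 0.0331]
tool_rot: [3.141, 0.002, 0.235]
wrist_force: [-2.2, -0.5, -3.5]
gripper_width: 0.0598
finger_force: 30.0
```

play_rows(
  motion=[
    [0,10,0,0,0],
    [0,20,0,0,0],
    [0,30,0,0,0],
    [0,40,0,0,0],
    [0,48,0,0,0],
    [0,54,0,0,0],
    [0,57,0,0,0],
    [0,60,0,0,0],
    [0,60,0,0,0],
    [0,60,0,0,0],
  ],
)

```text
time: 21.1
tcp_pos: [0.5996, 0.1023, 0.0312]
tool_rot: [-3.141, 0.015, 0.235]
wrist_force: [-15.5, -1.4, 1.9]
gripper_width: 0.0599
finger_force: 30.0
```

```bash
python3 - <<'E'
from h import *
mv(85,-.7,76);mv(60,0,0)
to(cr(-81,0,33))
E
```

```text
cmd [606.  103.4  33.5  13.5] meas [599.6 102.3  31.2] 13.5 q7 -1.71 t 21.1 w 59.9 F [-15.5  -1.4   1.9]
(np.float64(600.2), np.float64(101.4), 33, 13.5) -> [-6.1  0.6  0.5 -0. ]
```

Same hard stop. Releasing, lifting and checking.

play_rows(
  motion=[
    [1,0,0,0,0],
    [1,-2,0,0,0],
    [1,-5,0,0,0],
    [1,-5,0,0,0],
    [1,-5,0,-20,0],
    [1,-30,0,-60,0],
    [1,-60,0,-100,0],
    [1,-60,0,-120,0],
    [1,-60,0,-120,0],
  ],
)

```text
time: 22.0
tcp_pos: [0.5504, 0.0898, 0.157]
tool_rot: [3.141, -0.008, 0.235]
wrist_force: [0.3, -0.4, 0.6]
gripper_width: 0.092
finger_force: 0.0
```

```bash
python3 - <<'E'
from h import *
mv(-60,0,-120); pile(2,'pics/w7.png'); look(('blue','green')); to((432,-245,170,74.4),(451,-415,170,103))
E
```

```text
near end X [-110.59148119 -109.86035956] top z 43.734101906083424 n 3835
Y [-28.72987543  29.6475589 ]
scene blue ([449.0, -183.0], (138.6, 59.4), 74.4, 1043)
scene green ([452.5, -357.6], (139.3, 65.1), -76.5, 1306)
side blue ([442.4, -182.8], (137.2, 58.9), 74.1, 1390)
side green ([442.1, -360.1], (140.4, 59.7), -76.9, 2851)
cmd [547.7  89.4 153.5  13.5] meas [547.7  89.3 151.9] 13.5 q7 -1.66 t 22.2 w 91.8 F [ 0.8  1.2 -0.8]
(432, -245, 170, 74.4) -> [-190.6  298.2  -16.5  -60.9]
(451, -415, 170, 103) -> [-211.8  467.9  -16.5  -89.5]
```

View pics/w7.png

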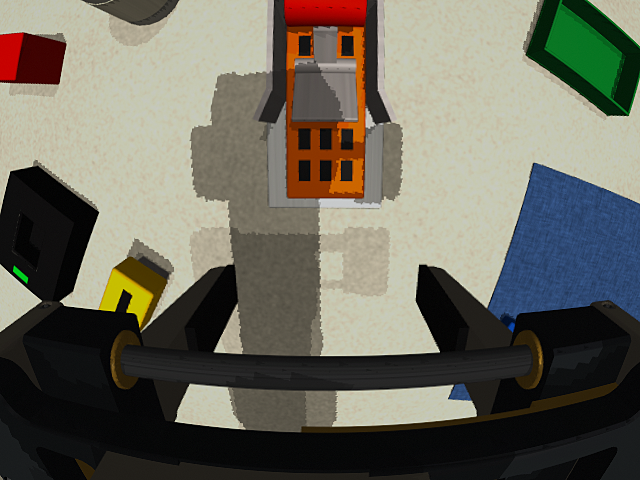

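The orange cassette lies flat and home on the white one at (325,140), with the nose down on it. Next is blue.

play_rows(
  motion=[
    [1,-22,35,-16,-7],
    [1,-45,70,-16,-14],
    [1,-68,105,-16,-21],
    [1,-90,140,-16,-28],
    [1,-113,176,-16,-35],
    [1,-136,212,-16,-42],
    [1,-158,248,-16,-49],
    [1,-180,282,-16,-56],
    [1,-191,298,-16,-61],
    [1,-191,298,-16,-61],
    [1,-191,298,-16,-61],
  ],
)

```text
time: 23.3
tcp_pos: [0.4318, -0.2441, 0.168]
tool_rot: [-3.14, -0.001, 1.298]
wrist_force: [-0.3, 0.2, -0.4]
gripper_width: 0.092
finger_force: 0.0
```

```bash
python3 - <<'E'
from h import *
mv(-191,298,-16,-61); wl('blue')
E
```

```text
([443.2, -182.1], (138.5, 59.7), 74.4, 8128)
([443.1, -182.0], (138.6, 59.2), 74.4, 8176)
([443.1, -182.1], (138.7, 59.3), 74.4, 8151)
centre [ 443.1 -182.1] axis 74.4
cmd [ 431.5 -244.9  169.5   74.5] meas [ 432.6 -243.3  168.8] 74.6 q7 0.07 t 23.5 w 92.0 F [ 0.1 -0.3 -0.5]
(np.float64(432.3), np.float64(-220.6), 6, np.float64(74.4)) -> [ 2.370e+01 -5.800e+00  1.635e+02  1.000e-01]
```

play_rows(
  motion=[
    [1,23.5,-6,45,0],
    [1,23.5,-6,90,0],
    [1,23.5,-6,135,0],
    [1,23.5,-6,158,0],
    [1,23.5,-6,163.5,0],
    [1,23.5,-6,163.5,0],
    [0,23.5,-6,163.5,0],
    [0,23.5,-6,163.5,0],
    [0,23.5,-6,163.5,0],
    [0,23.5,-6,163.5,0],
    [0,23.5,-6,155,0],
    [0,23.5,-6,135,0],
  ],
)

```text
time: 24.7
tcp_pos: [0.4311, -0.2202, 0.0336]
tool_rot: [-3.138, -0.001, 1.3]
wrist_force: [-0.0, 1.5, -1.5]
gripper_width: 0.0596
finger_force: 30.0
```

```bash
python3 - <<'E'
from h import *
mv(23.5,-6,135,0); to(cr(-220,0,110))
E
```

```text
cmd [ 432.  -220.7   34.5   74.5] meas [ 431.1 -220.2   33.6] 74.5 q7 -0.07 t 24.7 w 59.6 F [-0.   1.5 -1.5]
(np.float64(465.1), np.float64(68.9), 110, 13.5) -> [287.9 -45.5 -75.5  61. ]
```

play_rows(
  motion=[
    [0,0,0,-30,0],
    [0,32,-5,-60,7],
    [0,64,-10,-75,14],
    [0,100,-16,-75,21],
    [0,136,-21,-75,28],
    [0,172,-27,-75,35],
    [0,208,-33,-75,42],
    [0,244,-38,-75,49],
    [0,272,-43,-75,56],
    [0,288,-45.5,-75,61],
    [0,288,-45.5,-75,61],
    [0,288,-45.5,-75,61],
  ],
)

```text
time: 25.9
tcp_pos: [0.4652, 0.0686, 0.1092]
tool_rot: [3.141, 0.001, 0.238]
wrist_force: [0.3, -0.6, -1.9]
gripper_width: 0.0597
finger_force: 30.0
```

```bash
python3 - <<'E'
from h import *
mv(288,-45.5,-75,61); grab_frame('side');grab_frame('side');grab_frame('side'); held();to(cr(-220,0,52))
E
```

```text
25 top-TCP 11.8 Y [-31.1  27.2]
50 top-TCP 11.7 Y [-31.1  27. ]
75 top-TCP 11.6 Y [-31.1  27. ]
100 top-TCP 11.4 Y [-30.9  27.1]
lead 110.57844466355942
cmd [465.2  69.  109.5  13.5] meas [465.5  67.8 109.1] 13.4 q7 -1.64 t 26.1 w 59.9 F [-0.4  0.7 -2.5]
(np.float64(465.1), np.float64(68.9), 52, 13.5) -> [-0.1  0.1 57.5 -0. ]
```

play_rows(
  motion=[
    [0,0,-0.7,30,0],
    [0,0,-0.7,50,0],
    [0,0,-0.7,56,0],
    [0,0,-0.7,56,0],
    [0,20,-0.7,56,0],
    [0,40,-0.7,56,0],
    [0,55,-0.7,56,0],
    [0,65,-0.7,56,0],
    [0,75,-0.7,56,0],
    [0,85,-0.7,56,0],
  ],
)

```text
time: 27.15
tcp_pos: [0.5469, 0.0891, 0.0528]
tool_rot: [3.141, 0.003, 0.235]
wrist_force: [-2.9, -1.4, -4.2]
gripper_width: 0.0596
finger_force: 30.0
```

play_rows(
  motion=[
    [0,10,0,0,0],
    [0,20,0,0,0],
    [0,30,0,0,0],
    [0,40,0,0,0],
    [0,48,0,0,0],
    [0,54,0,0,0],
    [0,57,0,0,0],
    [0,60,0,0,0],
    [0,60,0,0,0],
    [0,60,0,0,0],
  ],
)

```text
time: 28.15
tcp_pos: [0.5991, 0.1025, 0.0509]
tool_rot: [-3.141, 0.016, 0.235]
wrist_force: [-15.0, -1.3, 0.8]
gripper_width: 0.06
finger_force: 30.0
```

```bash
python3 - <<'E'
from h import *
mv(85,-.7,56);mv(60,0,0)
to(cr(-81,0,33))
E
```

```text
cmd [606.  103.5  53.5  13.5] meas [599.1 102.5  50.9] 13.5 q7 -1.66 t 28.1 w 60.0 F [-15.   -1.3   0.8]
(np.float64(600.2), np.float64(101.4), 33, 13.5) -> [-6.1  0.7 20.5 -0. ]
```

play_rows(
  motion=[
    [1,0,0,0,0],
    [1,-2,0,0,0],
    [1,-5,0,0,0],
    [1,-5,0,0,0],
    [1,-5,0,-20,0],
    [1,-30,0,-60,0],
    [1,-60,0,-100,0],
    [1,-60,0,-120,0],
    [1,-60,0,-120,0],
  ],
)

```text
time: 29.05
tcp_pos: [0.5503, 0.0899, 0.1771]
tool_rot: [3.141, -0.008, 0.235]
wrist_force: [0.8, 0.1, -0.1]
gripper_width: 0.0921
finger_force: 0.0
```

```bash
python3 - <<'E'
from h import *
mv(-60,0,-120); pile(3); look(('green',)); to((453,-415,170,103))
E
```

```text
near end X [-111.24577773 -110.46049392] top z 61.68690020715164 n 3814
Y [-28.59911332  29.87881028]
scene green ([451.4, -357.9], (139.2, 63.4), -76.7, 1305)
side green ([442.2, -360.5], (141.0, 59.8), -77.1, 2851)
cmd [547.6  89.5 173.5  13.5] meas [547.7  89.4 171.8] 13.5 q7 -1.63 t 29.2 w 92.1 F [ 0.5 -0.4 -0.2]
(453, -415, 170, 103) -> [-209.8  468.5    3.5  -89.5]
```

play_rows(
  motion=[
    [1,-19,42,0,-8],
    [1,-38,85,0,-16],
    [1,-57,128,0,-24],
    [1,-76,171,0,-32],
    [1,-95,214,0,-40],
    [1,-114,257,0,-48],
    [1,-133,300,0,-56],
    [1,-152,343,0,-64],
    [1,-171,386,0,-72],
    [1,-190,429,0,-80],
    [1,-210,468,0,-89.5],
    [1,-210,468,0,-89.5],
  ],
)

```text
time: 30.45
tcp_pos: [0.4484, -0.4223, 0.1705]
tool_rot: [-3.138, 0.0, 1.79]
wrist_force: [-0.1, 0.1, -0.1]
gripper_width: 0.0917
finger_force: 0.0
```

```bash
python3 - <<'E'
from h import *
mv(-210,468,0,-89.5); grab_frame('side'); grab_frame('side'); wl('green')
E
```

```text
([443.1, -357.5], (138.5, 59.0), -76.6, 7998)
([443.1, -357.8], (138.7, 59.2), -76.7, 8025)
([443.2, -357.7], (138.7, 59.3), -76.7, 7991)
centre [ 443.1 -357.7] axis 103.30000000000001
cmd [ 452.7 -414.6  173.5  103. ] meas [ 453.9 -412.6  172.6] 103.1 q7 0.79 t 30.8 w 91.8 F [1.  0.4 0.1]
(np.float64(452.3), np.float64(-396.6), 6, np.float64(103.3)) -> [ 17.6   3.7 167.5  -0.3]
```

play_rows(
  motion=[
    [1,17.5,3.5,50,-0.3],
    [1,17.5,3.5,100,-0.3],
    [1,17.5,3.5,140,-0.3],
    [1,17.5,3.5,162,-0.3],
    [1,17.5,3.5,167.5,-0.3],
    [1,17.5,3.5,167.5,-0.3],
    [0,17.5,3.5,167.5,-0.3],
    [0,17.5,3.5,167.5,-0.3],
    [0,17.5,3.5,167.5,-0.3],
    [0,17.5,3.5,167.5,-0.3],
    [0,17.5,3.5,158,-0.3],
    [0,17.5,3.5,138,-0.3],
  ],
)

```text
time: 31.95
tcp_pos: [0.4513, -0.3959, 0.0344]
tool_rot: [-3.14, -0.003, 1.803]
wrist_force: [0.7, 0.4, -0.8]
gripper_width: 0.0596
finger_force: 30.0
```

```bash
python3 - <<'E'
from h import *
mv(17.5,3.5,138,-.3); to(cr(-220,0,110))
E
```

```text
cmd [ 452.2 -396.7   35.5  103.3] meas [ 451.3 -395.9   34.4] 103.3 q7 0.71 t 31.9 w 59.6 F [ 0.7  0.4 -0.8]
(np.float64(465.1), np.float64(68.9), 110, 13.5) -> [450.2 119.7 -74.5  89.8]
```

play_rows(
  motion=[
    [0,5,1,-30,4],
    [0,40,10,-60,12],
    [0,85,22,-74.5,20],
    [0,130,34,-74.5,28],
    [0,175,46,-74.5,36],
    [0,220,58,-74.5,44],
    [0,265,70,-74.5,52],
    [0,310,82,-74.5,60],
    [0,355,94,-74.5,68],
    [0,400,106,-74.5,76],
    [0,435,116,-74.5,84],
    [0,450,120,-74.5,89.8],
  ],
)

```text
time: 33.15
tcp_pos: [0.4655, 0.0731, 0.1103]
tool_rot: [-3.14, -0.001, 0.235]
wrist_force: [0.4, -0.1, -1.3]
gripper_width: 0.0598
finger_force: 30.0
```

```bash
python3 - <<'E'
from h import *
mv(450,120,-74.5,89.8)
for i in range(6): grab_frame('side')
held();to(cr(-220,0,72))
E
```

```text
25 top-TCP 11.9 Y [-31.4  26.8]
50 top-TCP 11.8 Y [-31.5  26.4]
75 top-TCP 11.7 Y [-31.6  26.5]
100 top-TCP 11.5 Y [-31.6  26.5]
lead 110.20105385294471
cmd [465.4  68.8 110.   13.5] meas [465.8  67.3 109.6] 13.4 q7 -1.59 t 33.5 w 59.8 F [ 0.5  0.9 -1.5]
(np.float64(465.1), np.float64(68.9), 72, 13.5) -> [-0.3 -0.2 38.  -0. ]
```

play_rows(
  motion=[
    [0,0,-1,25,0],
    [0,0,-1,38.5,0],
    [0,0,-1,38.5,0],
    [0,0,-1,38.5,0],
    [0,20,-1,38.5,0],
    [0,40,-1,38.5,0],
    [0,55,-1,38.5,0],
    [0,65,-1,38.5,0],
    [0,75,-1,38.5,0],
    [0,85,-1,38.5,0],
  ],
)

```text
time: 34.55
tcp_pos: [0.5476, 0.0892, 0.071]
tool_rot: [3.142, 0.003, 0.235]
wrist_force: [-3.0, -0.7, -2.8]
gripper_width: 0.0599
finger_force: 30.0
```

play_rows(
  motion=[
    [0,10,0,0,0],
    [0,20,0,0,0],
    [0,30,0,0,0],
    [0,40,0,0,0],
    [0,48,0,0,0],
    [0,54,0,0,0],
    [0,57,0,0,0],
    [0,60,0,0,0],
    [0,60,0,0,0],
    [0,60,0,0,0],
  ],
)

```text
time: 35.55
tcp_pos: [0.5998, 0.1026, 0.069]
tool_rot: [-3.141, 0.015, 0.235]
wrist_force: [-15.2, -2.3, 1.5]
gripper_width: 0.06
finger_force: 30.0
```

```bash
python3 - <<'E'
from h import *
mv(85,-1,38.5);mv(60,0,0)
to(cr(-81,0,71))
im,d=grab_frame('side');cv2.imwrite('pics/s3.png',cv2.resize(im[120:300,220:460],None,fx=3,fy=3,interpolation=cv2.INTER_CUBIC))
E
```

```text
cmd [606.2 103.6  71.5  13.5] meas [599.8 102.6  69. ] 13.5 q7 -1.59 t 35.5 w 60.0 F [-15.2  -2.3   1.5]
(np.float64(600.2), np.float64(101.4), 71, 13.5) -> [-6.3  0.8  0.5 -0. ]
```

View pics/s3.png

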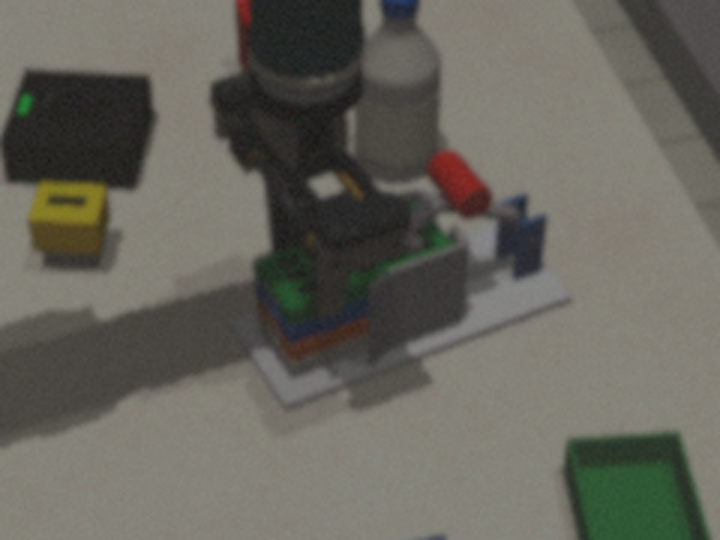

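The pile of four sits in the cradle at (340,290), and the arm with its red weight is raised on top. Releasing.

play_rows(
  motion=[
    [1,0,0,0,0],
    [1,-2,0,0,0],
    [1,-5,0,0,0],
    [1,-5,0,0,0],
    [1,-25,0,-5,0],
    [1,-60,0,-20,0],
    [1,-60,0,-60,0],
    [1,-60,0,-100,0],
    [1,-60,0,-120,0],
    [1,-60,0,-120,0],
  ],
)

```text
time: 36.6
tcp_pos: [0.5508, 0.0901, 0.195]
tool_rot: [3.141, -0.008, 0.235]
wrist_force: [0.8, -0.6, 0.1]
gripper_width: 0.0918
finger_force: 0.0
```

```bash
python3 - <<'E'
from h import *
mv(-60,0,-120); pile(4,'pics/w8.png'); to((432,230,190,71))
E
```

```text
near end X [-111.22890036 -109.7433971 ] top z 79.68726508632042 n 3802
Y [-28.72281333  29.90846889]
cmd [547.8  89.6 191.5  13.5] meas [548.3  89.6 191.1] 13.5 q7 -1.58 t 36.7 w 91.9 F [0.8 0.9 0.3]
(432, 230, 190, 71) -> [ -79.9 -163.5    1.5  -57.5]
```

View pics/w8.png

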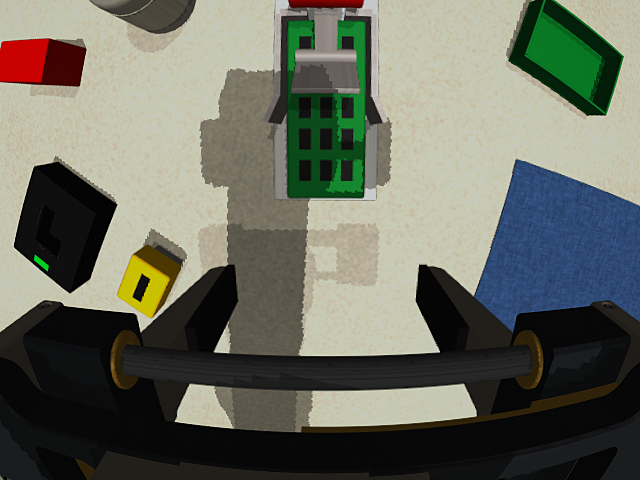

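The wrist view shows the green cassette on top, home and centred at (328,120), with the nose resting on it. Now the plug: hover over its set-down pose.

play_rows(
  motion=[
    [1,-12,-25,0,-8],
    [1,-24,-50,0,-16],
    [1,-36,-75,0,-24],
    [1,-48,-100,0,-32],
    [1,-60,-125,0,-40],
    [1,-72,-148,20,-48],
    [1,-80,-163.5,40,-57.5],
    [1,-80,-163.5,60,-57.5],
    [1,-80,-163.5,60,-57.5],
    [1,-80,-163.5,60,-57.5],
  ],
)

```text
time: 37.7
tcp_pos: [0.4318, 0.2294, 0.1301]
tool_rot: [-3.14, 0.002, 1.238]
wrist_force: [-0.1, -0.8, 0.0]
gripper_width: 0.0923
finger_force: 0.0
```

```bash
python3 - <<'E'
from h import *
mv(-80,-163.5,60,-57.5)
for i in range(6): grab_frame('wrist')
for i in range(2):
    ci=cam('wrist');im,d=grab_frame('wrist'); print(top('wrist',im,d,'yellow',.058,(.3,.6,.15,.5),ci,.012))
    print(top('wrist',im,d,'black',.045,(.3,.7,.3,.6),ci,.012))
to((440.1,250.1,27.5,71))
E
```

```text
([441.3, 250.3], (54.6, 44.8), -19.0, 4552)
([459.4, 365.4], (109.2, 69.2), -19.5, 11009)
([441.3, 250.2], (54.3, 44.7), -19.0, 4551)
([459.5, 365.3], (109.6, 69.2), -19.4, 10998)
cmd [431.9 229.9 131.5  71. ] meas [432.7 229.9 131.5] 71.0 q7 -1.03 t 38.1 w 91.6 F [-1.1  0.8 -0.7]
(440.1, 250.1, 27.5, 71) -> [ 21.8   1.2 104.   -0. ]
```

play_rows(
  motion=[
    [1,22,1,40,0],
    [1,22,1,80,0],
    [1,22,1,100,0],
    [1,22,1,104,0],
    [1,22,1,104,0],
    [0,22,1,104,0],
    [0,22,1,104,0],
    [0,22,1,104,0],
    [0,22,1,104,0],
    [0,22,1,104,0],
    [0,22,1,90,0],
    [0,22,1,60,0],
  ],
)

```text
time: 39.3
tcp_pos: [0.4387, 0.2494, 0.0703]
tool_rot: [-3.138, 0.004, 1.239]
wrist_force: [0.4, 0.7, -1.2]
gripper_width: 0.0555
finger_force: 30.0
```

play_rows(
  motion=[
    [0,0,0,-40,0],
    [0,40,-6,-40,0],
    [0,80,-12,-40,0],
    [0,115,-17,-40,0],
    [0,133,-19,-40,0],
    [0,133,-19,-40,0],
    [0,133,-19,-40,0],
    [0,133,-19,-40,0],
    [0,133,-19,-40,0],
    [0,133,-19,-40,0],
  ],
)

```text
time: 40.3
tcp_pos: [0.466, 0.3813, 0.1112]
tool_rot: [3.141, 0.0, 1.238]
wrist_force: [0.6, -0.4, -1.6]
gripper_width: 0.0558
finger_force: 30.0
```

```bash
python3 - <<'E'
from h import *
mv(22,1,60);mv(133,-19,-40); to((465.4,382,80,71))
grab_frame('wrist')
ci=cam('wrist');im,d=grab_frame('wrist');cv2.imwrite('pics/w9.png',im); P=pts('wrist',d,ci)
z=json.load(open('cmd.json'))[2]; t=(z-27.5+58)/1000; print('head top',t)
print(top('wrist',im,d,'yellow',t,(.3,.6,.25,.5),ci,.012), top('wrist',im,d,'black',.045,(.3,.7,.3,.6),ci,.012))
E
```

```text
cmd [465.3 382.3 111.5  71. ] meas [466.  381.3 111.2] 70.9 q7 -1.25 t 40.3 w 55.8 F [ 0.6 -0.4 -1.6]
(465.4, 382, 80, 71) -> [-0.3  0.2 31.5 -0. ]
head top 0.142
([467.3, 384.4], (54.4, 47.8), -19.0, 11488) ([470.7, 396.9], (109.5, 69.8), -19.4, 10896)
```

View pics/w9.png

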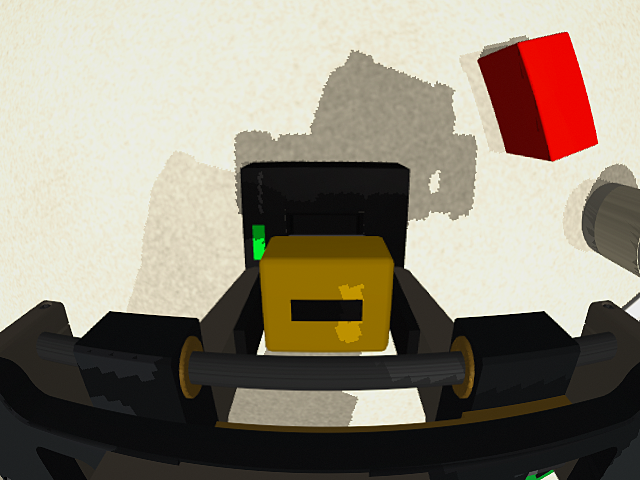

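The plug is held square over the box. Its head spans u = 261 to 392, and the socket's far edge is at (325,212), so they line up. Lowering gently.

play_rows(
  motion=[
    [0,0,0,15,0],
    [0,0,0,30,0],
    [0,0,0,36,0],
    [0,0,0,36,0],
    [0,0,0,36,0],
    [0,0,0,39,0],
    [0,0,0,42,0],
    [0,0,0,45,0],
    [0,0,0,47,0],
    [0,0,0,47,0],
  ],
)

```text
time: 41.4
tcp_pos: [0.4659, 0.3824, 0.064]
tool_rot: [3.141, -0.0, 1.239]
wrist_force: [-0.2, -0.8, -0.7]
gripper_width: 0.0557
finger_force: 30.0
```

play_rows(
  motion=[
    [0,0,0,4,0],
    [0,0,0,8,0],
    [0,0,0,11,0],
    [0,0,0,13,0],
    [0,0,0,14.5,0],
    [0,0,0,15.5,0],
    [0,0,0,16,0],
    [0,0,0,16,0],
    [0,0,0,16,0],
  ],
)

```text
time: 42.3
tcp_pos: [0.4656, 0.3823, 0.0505]
tool_rot: [3.141, 0.001, 1.239]
wrist_force: [-5.8, -6.2, 17.9]
gripper_width: 0.0556
finger_force: 30.0
```

Head is at its seated height with 18 N of reaction. Releasing and backing off.

play_rows(
  motion=[
    [0,0,0,-1.5,0],
    [1,0,0,-1.5,0],
    [1,0,0,-1.5,0],
    [1,0,0,-1.5,0],
    [1,0,0,-1.5,0],
    [1,0,0,-20,0],
    [1,0,0,-60,0],
    [1,-20,0,-100,0],
    [1,-20,0,-120,0],
    [1,-20,0,-120,0],
  ],
)

```text
time: 43.3
tcp_pos: [0.461, 0.3646, 0.1715]
tool_rot: [3.138, -0.005, 1.238]
wrist_force: [0.6, 0.1, 0.3]
gripper_width: 0.0919
finger_force: 0.0
```

```bash
python3 - <<'E'
from h import *
mv(0,0,47);mv(0,0,16);mv(-20,0,-120); to()
for i in range(6): grab_frame('wrist')
ci=cam('wrist');im,d=grab_frame('wrist');P=pts('wrist',d,ci)*1000
m=cv2.inRange(cv2.cvtColor(im,cv2.COLOR_BGR2HSV),*[np.array(a) for a in HS['yellow']])>0
m&=P[...,1]>300
b=(np.abs(P[...,2]-45)<6)&(np.hypot(P[...,0]-465,P[...,1]-382)<60)
h=m&(np.hypot(P[...,0]-465.5,P[...,1]-382)<18)
print(top('wrist',im,d,'yellow',.081,(.3,.7,.2,.6),ci,.015),top('wrist',im,d,'black',.045,(.3,.7,.2,.6),ci,.015),'head z',np.median(P[h][:,2]),'box z',np.median(P[b][:,2]))
q=P[m][:,:];A=np.c_[q[:,:2],np.ones(len(q))]
k=np.abs(q[:,2]-81)<5; print('tilt',np.linalg.lstsq(A[k],q[k,2],rcond=None)[0][:2])
im,d=grab_frame('scene');cv2.imwrite('pics/f1.png',cv2.resize(im[110:390,220:480],None,fx=2.2,fy=2.1,interpolation=cv2.INTER_CUBIC))
E
```

```text
cmd [458.8 363.4 168.5  71. ] meas [461.  364.6 171.5] 71.0 q7 -1.21 t 43.3 w 91.9 F [0.6 0.1 0.3]
([466.5, 382.6], (55.1, 44.6), -18.9, 4261) ([465.5, 381.4], (109.7, 99.7), -19.0, 10895) head z 80.54213709351072 box z 44.57112128947976
tilt [-0.00071459 -0.00395824]
```

View pics/f1.png

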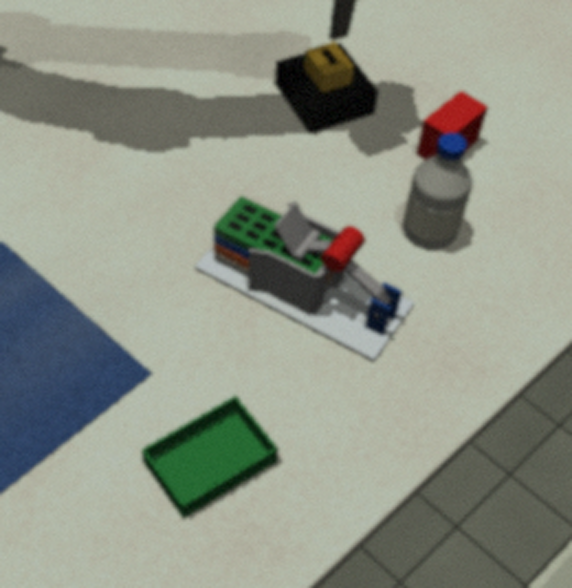

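Plug head top is 36 mm above the box top, so it is flush and level. The scene view shows the four-high pile held down at (270,245), with the bottle, pan and red box undisturbed. Handing in.

```bash
python3 -c "
from workcell import *
print(job_done())"
```

```text
the job is handed in; nothing more can be done
None
```

The job is handed in: all four cassettes lie flat in the cradle, fully home under the hold-down arm, the interlock is fully back in its socket, and the bottle, green pan and red box were not touched.

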